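# Free the stuck bezel punches and clear the bench

## Task

The bezel punches are stuck in their seats on the jeweller's bench. First, while they are all still seated, push the lubricator's cap right down for a moment and let it come up; then twist each punch to break its taper free, draw it out and hang it by its eye on the rail, one to a peg. Also lay the mallet down in the plywood tray, at any time, and do not shift the mug, the jar or the dish.

Things in the scene. Friction and masses are not known exactly. Their poses are not given: they have to be found in the camera images.
- punch0_eye (a point): Eye centre of a steel bezel punch, 0.25 kg (may be absent). 112 mm tall; this point is 60 mm above its lower end. Up from there: tang 28 mm long (x), taper, collar 42 mm across (its underside at 34 mm), flat head from 40 mm to 112 mm, 40 mm wide (x), 12 mm thick (y) with the eye, a 22 mm hole along y. Grip the flats 36 mm above this point. At the start seated, this point 66 mm above the bench. z up.
- seat0_mouth (a point): Top centre of a fixed dark steel block, 60 mm square, 40 mm high. A seated punch has its collar on it, its x along this x. Its taper resists a straight pull (1.5 mm play) until turned 50 degrees or more, either way, about the vertical (0.15 N m all the way, stays where left, stops at 85); then it lifts straight out, lower end 34 mm down in the 31 mm hole.
- punch1_eye (a point): Eye centre of a steel bezel punch, 0.25 kg (may be absent). 112 mm tall; this point is 60 mm above its lower end. Up from there: tang 28 mm long (x), taper, collar 42 mm across (its underside at 34 mm), flat head from 40 mm to 112 mm, 40 mm wide (x), 12 mm thick (y) with the eye, a 22 mm hole along y. Grip the flats 36 mm above this point. At the start seated, this point 66 mm above the bench. z up.
- seat1_mouth (a point): Top centre of a fixed dark steel block, 60 mm square, 40 mm high. A seated punch has its collar on it, its x along this x. Its taper resists a straight pull (1.5 mm play) until turned 50 degrees or more, either way, about the vertical (0.15 N m all the way, stays where left, stops at 85); then it lifts straight out, lower end 34 mm down in the 31 mm hole.
- punch2_eye (a point): Eye centre of a steel bezel punch, 0.25 kg (may be absent). 112 mm tall; this point is 60 mm above its lower end. Up from there: tang 28 mm long (x), taper, collar 42 mm across (its underside at 34 mm), flat head from 40 mm to 112 mm, 40 mm wide (x), 12 mm thick (y) with the eye, a 22 mm hole along y. Grip the flats 36 mm above this point. At the start seated, this point 66 mm above the bench. z up.
- seat2_mouth (a point): Top centre of a fixed dark steel block, 60 mm square, 40 mm high. A seated punch has its collar on it, its x along this x. Its taper resists a straight pull (1.5 mm play) until turned 50 degrees or more, either way, about the vertical (0.15 N m all the way, stays where left, stops at 85); then it lifts straight out, lower end 34 mm down in the 31 mm hole.
- punch3_eye (a point): Eye centre of a steel bezel punch, 0.25 kg (may be absent). 112 mm tall; this point is 60 mm above its lower end. Up from there: tang 28 mm long (x), taper, collar 42 mm across (its underside at 34 mm), flat head from 40 mm to 112 mm, 40 mm wide (x), 12 mm thick (y) with the eye, a 22 mm hole along y. Grip the flats 36 mm above this point. At the start seated, this point 66 mm above the bench. z up.
- seat3_mouth (a point): Top centre of a fixed dark steel block, 60 mm square, 40 mm high. A seated punch has its collar on it, its x along this x. Its taper resists a straight pull (1.5 mm play) until turned 50 degrees or more, either way, about the vertical (0.15 N m all the way, stays where left, stops at 85); then it lifts straight out, lower end 34 mm down in the 31 mm hole.
- peg0 (a point): Middle of one of four fixed brass pegs, 72 mm apart along y on a wooden rail: 8 mm thick, on the peg's axis, 194 mm above the bench. It points to this frame's -x (towards the robot), rounded tip 27 mm from here and 3 mm higher, rail face 27 mm the other way, rail top 1 mm below this height. A hung punch's eye centre lies 7 mm below the axis.
- peg1 (a point): Middle of one of four fixed brass pegs, 72 mm apart along y on a wooden rail: 8 mm thick, on the peg's axis, 194 mm above the bench. It points to this frame's -x (towards the robot), rounded tip 27 mm from here and 3 mm higher, rail face 27 mm the other way, rail top 1 mm below this height. A hung punch's eye centre lies 7 mm below the axis.
- peg2 (a point): Middle of one of four fixed brass pegs, 72 mm apart along y on a wooden rail: 8 mm thick, on the peg's axis, 194 mm above the bench. It points to this frame's -x (towards the robot), rounded tip 27 mm from here and 3 mm higher, rail face 27 mm the other way, rail top 1 mm below this height. A hung punch's eye centre lies 7 mm below the axis.
- peg3 (a point): Middle of one of four fixed brass pegs, 72 mm apart along y on a wooden rail: 8 mm thick, on the peg's axis, 194 mm above the bench. It points to this frame's -x (towards the robot), rounded tip 27 mm from here and 3 mm higher, rail face 27 mm the other way, rail top 1 mm below this height. A hung punch's eye centre lies 7 mm below the axis.
- pump_top (a point): Centre of the top of the sprung cap (34 mm across, 10 mm thick, grey, with a short spout) of a bench lubricator, a white bottle fixed to the bench; the cap's top is 130 mm above the bench when up.
- pump (a joint): Travel of the lubricator's cap: 0 m up, 0.008 m fully down. The spring takes about 1.5 N to start and 5.5 N fully down and returns the cap. It counts as pressed beyond 0.006 m.
- mallet_grip (a point): Place to grip a small wooden mallet lying on the bench, near its balance point: on the handle's axis (17 mm thick round handle along x, 16 mm above what it lies on). The mallet is 131 mm long: the head (a cylinder 32 mm in diameter and 56 mm long, along y) is centred 32 mm from here towards +x, the handle's swollen end (30 mm) is 83 mm from here towards -x. 0.16 kg.
- tray: Low open plywood tray fixed to the bench, 185 mm (x) by 105 mm (y) outside, walls 6 mm thick and 22 mm high, floor 6 mm thick; origin at the centre of its underside.
- mug: Bystander: blue mug, 76 mm across, 70 mm high; origin under its centre.
- jar: Bystander: glass jar, 70 mm across, 70 mm high; origin under its centre.
- dish: Bystander: small white dish, 76 mm across, 22 mm high; origin under its centre.
Things that resemble listed ones, but are neither listed nor needed, are in the scene too. Leave any orange or turquoise look-alike of the part that bears punch3_eye alone.

How it is judged:
By the outcome, as a careful person would: the job done as asked, in the order asked, and still so for the second after the job is handed in, with the robot touching nothing.
Of punch0, punch1, punch2, punch3 only 3 to 4 are there at a start; the rules pass over those that are not, and their reading is None.
At some moment in a run one of mallet may be knocked a few centimetres aside while the robot is not near it.
Once in a run the grip may slacken for a moment while it holds something.
It also fails if it takes over 210 s, if anything falls off the work surface, if the arm or the gripper's body presses on something with over 40 N, if the wrist force passes 120 N, or if a joint passes its speed limit or range.

## Robot

A 6-joint arm with a two-finger parallel gripper is mounted at the origin on the work surface. World frame = base frame: x ahead of the robot, y to its left, z up, the work surface at z = 0. Lengths are in m, angles in rad, forces in N, time in s.
With the tool pointing down it reaches from about 0.3 to 0.85 m from the base axis. Payload 4.2 kg.
Tool frame: the origin (TCP) lies on the centre line of the jaws, within the pads' length; the fingertips stand 22 mm ahead of it and the grasp point (between the pads) lies 3 mm ahead of it (ctrl.tcp_to_tips is the distance from the TCP to the fingertips, in m); z points along the fingers, y is the line along which they close (so a half turn about z gives the same grasp; the last joint's range is limited). The gripper opens to 91 mm and grips with 3 to 60 N. Pads are 32 mm wide; open, the fingers measure 118 mm over their backs; the gripper's body (76 mm by 178 mm) begins 60 mm behind the grasp point.
Start: joints at [-1.195, 0.32, 1.565, -0, 1.257, -0.02], TCP at [0.222, -0.531, 0.236] pointing down, gripper open.
Joint ranges: [-3.11, 3.11], [-0.84, 2.01], [0.21, 2.61], [-1.34, 4.49], [0.05, 2.63], [-2.56, 2.56]. Speed limits (rad/s): [2.57, 2.57, 3.14, 3.14, 3.14, 3.14].

## Interface

Orientations are given as a unit quaternion [w, x, y, z].
In Python, from plant import ctrl, eyes gives the robot as it stands.
- The arm moves only by the tool send_rows, never from a script. Its argument "motion" is a list of rows, each an object of numbers: "tx", "ty", "tz": the shift along the world's x, y, z in mm; "wx", "wy", "wz": the turn, a rotation vector about the world's x, y, z in rad; "claw": the opening, from 0 (shut) to 1 (fully open). In form: [{"tx": .., "ty": .., "tz": .., "wx": .., "wy": .., "wz": .., "claw": ..}, ...]. A call has 1 to 8 rows; each row is the pose to reach, as a shift and turn from the pose commanded when the call began; what a row does not reach only later rows make up. A row lasts 1/12 s, in which the tool goes at most 41.7 mm and 7.16 degrees, less where a joint would pass 70% of its speed; a pose out of reach is approached as far as the arm can. A call with a gripper value outside its range is refused whole. The fingers move at their own pace and stop on an object; "squeeze" is the grip in N (left out, the last holds). Time passes only in rows, so rows that repeat a pose let the fingers close. It gives the time, the measured TCP pose, the force, the opening and the grip force at its end, in the units of the state.
- ctrl.state(): the state, without advancing time (a new reading comes with each control period).
- eyes.get_image(name): name is "scene" or "top"; returns a dict with "img" (400x640x3 uint8, red, green, blue), "range_z" (400x640 float32, m along the optical axis (not along the pixel's ray), 0 where there is no reading), "mtx" (3x3 intrinsics, pixels), "world_to_cam" (4x4, takes a point from world to camera coordinates). Camera axes: x right, y up, looking along -z (the intrinsics and any distortion apply to the point x, -y, -z); pixel columns grow to the right and rows downward; lengths in m; the calibration is good to about 2 mm. A picture is of the moment at which its call begins.
- ctrl.job_done(): hands the job in; it is judged then, once.
The state is a dict: "t": time; "joint_pos": joint angles; "qvel": joint speeds; "tau": joint torques, N m; "eef_pos": TCP position; "tool_rot": TCP orientation; "wrist_force": force on the tool from outside, world axes, zero at the start; "torque": the same for the moment, N m; "opening": finger opening in m; "gripper_force": force on a finger pad.
Only numpy, scipy, OpenCV 4.12 (cv2) and the standard library are available. Lean on these libraries where they do the work, as an engineer would, in place of code of your own. Each camera call takes 0.05 s, during which the arm holds its last target. There are 200 camera calls.

## Working session

There is one attempt and no reset: what is moved stays moved. The work goes in short steps, Python scripts to look and compute and a tool call to move; the robot and the scene stay as the last step left them, time stands still between calls to the robot, and variables do not carry over. Pictures are saved under pics/ and viewed, at most 14 in all, crops included, and the job is handed in when it is done.

Besides the shell and the picture viewer there is one more tool, called after "Request:" as name([rows], argument=value, ...), one row to a line, values as JSON. send_rows: Moves the arm, as the interface text tells. Its arguments: {"type":"object","properties":{"motion":{"type":"array"},"squeeze":{"type":"number"}},"required":["motion"]}

```bash
mkdir -p pics; ls; python3 - <<'E'
from plant import ctrl, eyes
import cv2,numpy as np
for n in("scene","top"):
    d=eyes.get_image(n); cv2.imwrite(f"pics/{n}0.png",d["img"][:,:,::-1]); np.savez(f"{n}0.npz",**d)
    print(n,d["mtx"].tolist(),d["world_to_cam"].round(3).tolist(), d.keys())
print(ctrl.state())
E
```

```text
pics
scene [[403.84299580923727, 0.0, 318.7466824699151], [0.0, 403.84299580923727, 201.0869311527906], [0.0, 0.0, 1.0]] [[0.76, 0.65, -0.012, -0.416], [-0.535, 0.636, 0.557, 0.212], [0.37, -0.417, 0.831, -1.433], [0.0, 0.0, 0.0, 1.0]] dict_keys(['img', 'range_z', 'mtx', 'world_to_cam'])
top [[454.12543454997035, 0.0, 324.24270965492997], [0.0, 454.12543454997035, 212.10734862808732], [0.0, 0.0, 1.0]] [[-0.0, -1.0, -0.005, 0.03], [0.978, -0.001, 0.209, -0.579], [-0.209, -0.005, 0.978, -1.229], [0.0, 0.0, 0.0, 1.0]] dict_keys(['img', 'range_z', 'mtx', 'world_to_cam'])
{'t': 0.1, 'joint_pos': array([-1.19496332e+00,  3.20213204e-01,  1.56553051e+00,  9.09244727e-06,
        1.25739642e+00, -1.99955367e-02]), 'qvel': array([-1.38634687e-03, -1.31747969e-03, -4.32043444e-03, -5.86023210e-04,
        6.93199397e-05, -1.48621294e-03]), 'tau': array([ 1.16419696e-04, -4.13333952e+01, -2.32509416e+01,  7.27504562e-02,
        4.21825703e-02, -5.27716008e-05]), 'eef_pos': array([ 0.22156044, -0.53015832,  0.23522311]), 'tool_rot': array([-7.62288248e-04,  9.80478799e-01,  1.96623310e-01, -1.32681749e-04]), 'wrist_force': array([ 0.2346396 , -1.36051371, -0.17134767]), 'torque': array([ 0.02177331,  0.02028674, -0.04544664]), 'gripper_force': 0.0, 'opening': 0.09138157539820801}
```

View pics/scene0.png

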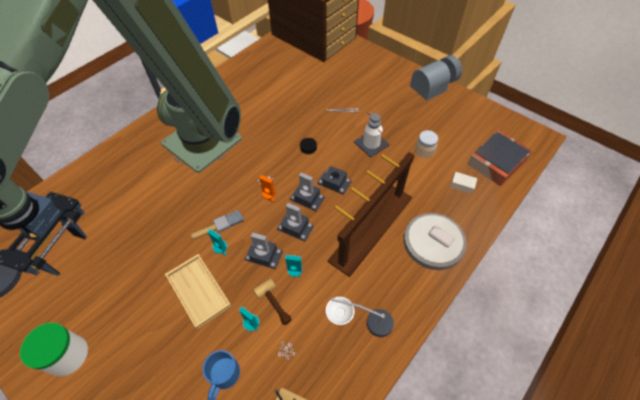

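View pics/top0.png

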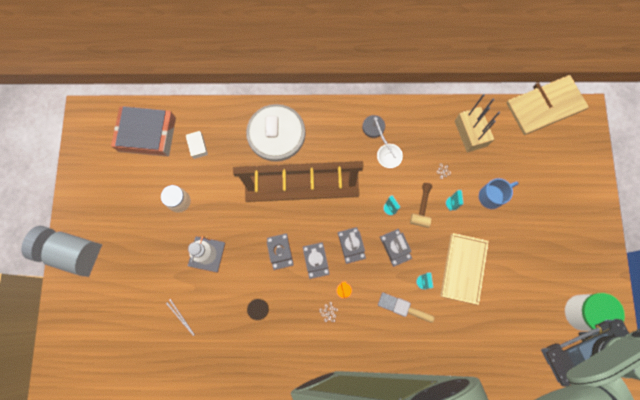

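Top view: punches are the grey heads at (316,259), (351,244) and (397,247), with an empty seat at (280,251). Other items: pump (200,250), mallet (424,205), tray (466,268), pegs at (256–340,180), mug (495,194), jar (173,197), dish (390,156). Look-alikes to avoid: orange (344,290) and turquoise (392,206), (455,200), (425,281). The spatula at (405,305) could be taken for the mallet. I'll check these choices in a close crop.

```bash
cat > h.py <<'E'
import numpy as np, cv2
def cloud(d):
    """world point per pixel from range_z"""
    K=d["mtx"];h,w=d["range_z"].shape;z=d["range_z"].astype(float)
    u,v=np.meshgrid(np.arange(w),np.arange(h))
    c=np.stack([(u-K[0,2])/K[0,0]*z,-(v-K[1,2])/K[1,1]*z,-z],-1)
    T=np.linalg.inv(d["world_to_cam"]);P=c@T[:3,:3].T+T[:3,3];P[z==0]=np.nan
    return P
def ray(d,u,v,zp):
    K=d["mtx"];T=np.linalg.inv(d["world_to_cam"])
    r=T[:3,:3]@np.array([(u-K[0,2])/K[0,0],-(v-K[1,2])/K[1,1],-1.]);o=T[:3,3]
    return (o+r*(zp-o[2])/r[2])[:2]
E
python3 - <<'E'
from h import *
for n in("scene","top"):
    d=np.load(n+"0.npz");P=cloud(d)
    if n=="top": pts={"table":(300,340),"seat0":(280,251),"p1":(316,259),"p2":(351,244),"p3":(397,247),"pump":(198,243),"tray":(466,268),"mal":(424,205),"mug":(495,194),"jar":(173,197),"dish":(390,156),"peg":(256,180),"rail":(300,166)}
    else: pts={"pump":(375,120),"p":(305,182),"p2":(293,215),"p3":(261,242),"rail":(375,210)}
    for k,(u,v) in pts.items(): print(n,k,P[v,u].round(3))
    c=d["img"][:,:,::-1]
    c=c[150:310,180:500] if n=="top" else c[90:340,160:420]
    s=2.5 if n=="top" else 2.3
    cv2.imwrite(f"pics/{n}c.png",cv2.resize(c,None,fx=s,fy=s,interpolation=cv2.INTER_CUBIC))
E
```

```text
scene pump [0.477 0.364 0.13 ]
scene p [0.453 0.05  0.099]
scene p2 [ 0.497 -0.053  0.084]
scene p3 [ 0.497 -0.179  0.103]
scene rail [0.643 0.157 0.008]
top table [0.225 0.098 0.002]
top seat0 [0.476 0.159 0.004]
top p1 [0.44  0.051 0.116]
top p2 [ 0.49  -0.046  0.05 ]
top p3 [ 0.481 -0.175  0.052]
top pump [0.485 0.371 0.107]
top tray [ 0.426 -0.379  0.004]
top mal [ 0.609 -0.263  0.023]
top mug [ 0.646 -0.48   0.006]
top jar [0.622 0.461 0.069]
top dish [ 0.764 -0.169  0.012]
top peg [0.635 0.205 0.198]
top rail [0.673 0.092 0.195]
```

View pics/topc.png

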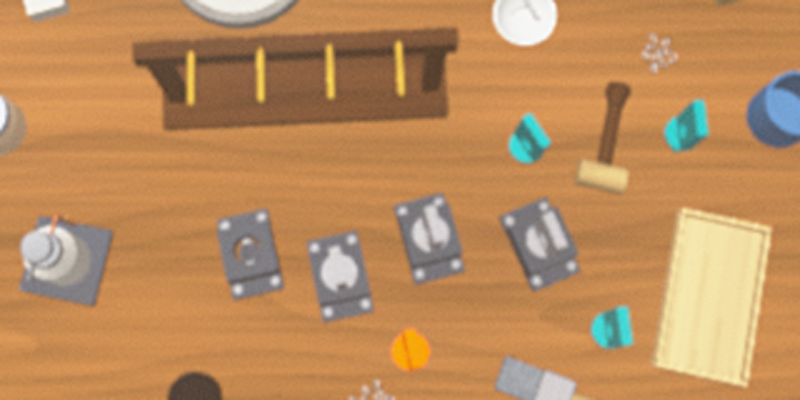

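View pics/scenec.png

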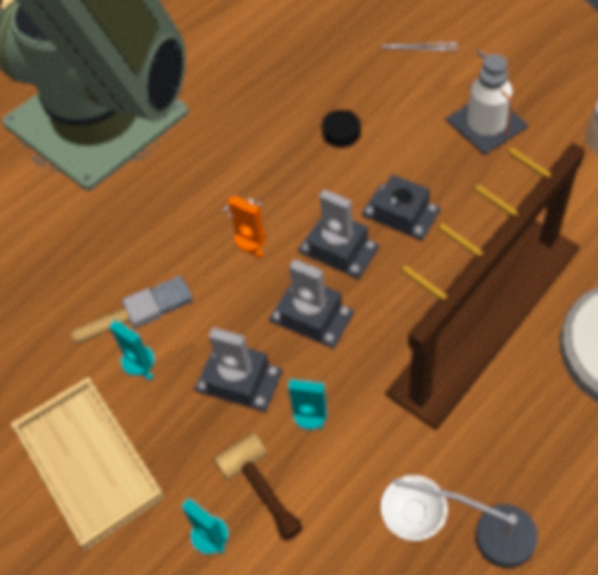

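The crops confirm three grey punches seated, with the fourth seat (about y=0.16) empty. Turquoise and orange copies stand loose nearby. The mallet has a tan head and dark handle, and the tray and four brass pegs are clear.

```bash
cat >> h.py <<'E'
def both(S,T):
    PS,PT=cloud(S),cloud(T)
    P=np.vstack([PS.reshape(-1,3),PT.reshape(-1,3)])
    C=np.vstack([S["img"].reshape(-1,3),T["img"].reshape(-1,3)]).astype(int)
    src=np.r_[np.zeros(PS.size//3),np.ones(PT.size//3)]
    k=np.isfinite(P[:,0]);return P[k],C[k],src[k]
def sel(P,x,y,z):
    return (P[:,0]>x[0])&(P[:,0]<x[1])&(P[:,1]>y[0])&(P[:,1]<y[1])&(P[:,2]>z[0])&(P[:,2]<z[1])
def rect(q):
    """minAreaRect of xy in mm: centre, long, short, angle of long side (deg)"""
    (c,(a,b),t)=cv2.minAreaRect((q[:,:2]*1000).astype(np.float32))
    if a<b:a,b,t=b,a,t+90
    return np.round(c,1),round(a,1),round(b,1),round((t+90)%180-90,1)
E
python3 - <<'E'
from h import *
P,C,s=both(np.load("scene0.npz"),np.load("top0.npz"))
for n,x,y in(("p1",.45,.05),("p2",.495,-.045),("p3",.49,-.175)):
    for z0,z1 in((.06,.125),(.105,.125)):
        for src in(0,1):
            m=sel(P,(x-.045,x+.045),(y-.045,y+.045),(z0,z1))&(s==src);q=P[m]
            if len(q)>5: print(n,z0,src,len(q),rect(q),q[:,2].max().round(3),"med",np.median(q,0).round(4))
    m=sel(P,(x-.06,x+.06),(y-.06,y+.06),(.032,.046));print(n,"seat",rect(P[m]),m.sum())
m=sel(P,(.42,.55),(.33,.42),(.118,.15))
for src in(0,1):
  q=P[m&(s==src)]; print("pump",src,rect(q),len(q),np.median(q,0).round(4))
br=(C[:,0]-C[:,2]>70)&(C[:,0]>120)
m=br&sel(P,(.55,.75),(-.1,.3),(.17,.22));q=P[m]
print(len(q))
for src in (0,1):
    q=P[m&(s==src)]
    lab=np.zeros(len(q)); o=np.argsort(q[:,1]); g=np.split(q[o],np.where(np.diff(q[o,1])>.015)[0]+1)
    for k in g:
        if len(k)>5: print("peg",src,len(k),rect(k),k[:,2].mean().round(4), k[:,0].min().round(3),k[:,0].max().round(3))
m=sel(P,(.6,.75),(-.1,.25),(.185,.2))&~br; print("rail",rect(P[m]))
m=sel(P,(.53,.72),(-.33,-.2),(.010,.05))
tan=(C[:,0]>150)&(C[:,0]-C[:,2]>25)
for src in (0,1):
    print("mallet",src,rect(P[m&(s==src)]),"head",rect(P[m&tan&(s==src)&(P[:,2]>.018)]))
m=sel(P,(.3,.55),(-.48,-.28),(.014,.03)); print("tray",rect(P[m]))
E
```

```text
p1 0.06 0 184 (array([449.4,  54.6]), 41.4, 14.7, 14.4) 0.123 med [0.4528 0.0521 0.1008]
p1 0.06 1 76 (array([447.8,  54.6]), 39.8, 11.5, 11.5) 0.122 med [0.4453 0.0541 0.1177]
p1 0.105 0 77 (array([449.5,  55.1]), 40.9, 13.9, 14.0) 0.123 med [0.4504 0.0535 0.1166]
p1 0.105 1 69 (array([448. ,  54.6]), 39.5, 11.5, 11.5) 0.122 med [0.4479 0.0541 0.1181]
p1 seat (array([448.9,  54.3]), 62.9, 62.3, -77.4) 535
p2 0.06 0 187 (array([492.8, -48.6]), 41.7, 16.1, 15.5) 0.124 med [ 0.496  -0.0513  0.1023]
p2 0.06 1 102 (array([492.3, -48.5]), 41.3, 12.2, 14.9) 0.123 med [ 0.4906 -0.0475  0.1171]
p2 0.105 0 86 (array([492.8, -48.7]), 42.0, 15.4, 14.4) 0.124 med [ 0.4951 -0.0496  0.1162]
p2 0.105 1 78 (array([492.3, -48.6]), 41.3, 12.1, 14.9) 0.123 med [ 0.4907 -0.0479  0.1183]
p2 seat (array([493. , -48.9]), 61.7, 61.5, -74.5) 538
p3 0.06 0 190 (array([ 485.8, -177.1]), 41.4, 14.9, 21.7) 0.123 med [ 0.4893 -0.1788  0.1043]
p3 0.06 1 126 (array([ 484.9, -177.1]), 40.0, 13.5, 22.2) 0.122 med [ 0.4841 -0.1758  0.1139]
p3 0.105 0 92 (array([ 486. , -176.7]), 39.9, 14.3, 21.7) 0.123 med [ 0.488  -0
[... 350 characters left out ...]
), 58.0, 11.1, 6.4) 0.1962 0.615 0.673
peg 0 67 (array([638.8,  61.3]), 59.3, 10.0, 4.2) 0.1962 0.609 0.668
peg 0 62 (array([635.9, 132.8]), 56.3, 13.0, 11.2) 0.1959 0.608 0.664
peg 0 56 (array([633.4, 204.4]), 57.5, 9.9, 5.6) 0.1959 0.605 0.662
peg 1 455 (array([646.5,  48.2]), 241.9, 74.4, -87.3) 0.1942 0.605 0.688
peg 1 126 (array([641.5, 233.4]), 71.8, 70.7, -4.2) 0.1937 0.603 0.675
rail (array([671.2,  88.6]), 321.9, 23.6, -87.5)
mallet 0 (array([ 604.8, -280.7]), 131.4, 83.5, -21.2) head (array([ 563.7, -250.6]), 55.5, 30.3, 74.9)
mallet 1 (array([ 602. , -282.8]), 134.0, 89.5, -21.7) head (array([ 611.2, -262.2]), 130.6, 56.4, -12.9)
tray (array([ 424.2, -372.4]), 187.0, 107.5, -13.1)
```

Request:
send_rows([
  {"tx": 82,"ty": 301,"tz": 0,"claw": 0},
  {"tx": 82,"ty": 301,"tz": 0,"claw": 0},
  {"tx": 82,"ty": 301,"tz": 0,"claw": 0},
  {"tx": 82,"ty": 301,"tz": 0,"claw": 0},
  {"tx": 82,"ty": 301,"tz": 0,"claw": 0},
  {"tx": 82,"ty": 301,"tz": 0,"claw": 0},
  {"tx": 82,"ty": 301,"tz": 0,"claw": 0},
  {"tx": 82,"ty": 301,"tz": 0,"claw": 0},
], squeeze=20)

```text
invalid input at $.motion[0]: expected keys tx, ty, tz, wx, wy, wz, claw
```

Request:
send_rows([
  {"tx": 82,"ty": 301,"tz": 0,"claw": 0},
  {"tx": 82,"ty": 301,"tz": 0,"claw": 0},
  {"tx": 82,"ty": 301,"tz": 0,"claw": 0},
  {"tx": 82,"ty": 301,"tz": 0,"claw": 0},
  {"tx": 82,"ty": 301,"tz": 0,"claw": 0},
  {"tx": 82,"ty": 301,"tz": 0,"claw": 0},
  {"tx": 82,"ty": 301,"tz": 0,"claw": 0},
  {"tx": 82,"ty": 301,"tz": 0,"claw": 0},
])

```text
invalid input at $.motion[0]: expected keys tx, ty, tz, wx, wy, wz, claw
```

Request:
send_rows([
  {"tx": 82,"ty": 301,"tz": 0,"claw": 0},
  {"tx": 82,"ty": 301,"tz": 0,"claw": 0},
  {"tx": 82,"ty": 301,"tz": 0,"claw": 0},
  {"tx": 82,"ty": 301,"tz": 0,"claw": 0},
  {"tx": 82,"ty": 301,"tz": 0,"claw": 0},
  {"tx": 82,"ty": 301,"tz": 0,"claw": 0},
  {"tx": 82,"ty": 301,"tz": 0,"claw": 0},
  {"tx": 82,"ty": 301,"tz": 0,"claw": 0},
])

```text
invalid input at $.motion[0]: expected keys tx, ty, tz, wx, wy, wz, claw
```

```bash
python3 - <<'E'
from h import *
P,C,s=both(np.load("scene0.npz"),np.load("top0.npz"))
tq=(C[:,1]-C[:,0]>50)&(C[:,2]-C[:,0]>40)
q=P[tq&sel(P,(.3,.75),(-.4,0),(.005,.2))]
for c in ((.59,-.19),(.6,-.34),(.43,-.27)):
    k=q[np.hypot(q[:,0]-c[0],q[:,1]-c[1])<.06]; print(c,len(k),k.mean(0).round(3),k.min(0).round(3),k.max(0).round(3))
E
```

```text
(0.59, -0.19) 441 [ 0.598 -0.162  0.077] [ 0.577 -0.179  0.033] [ 0.618 -0.143  0.118]
(0.6, -0.34) 475 [ 0.613 -0.341  0.075] [ 0.589 -0.361  0.006] [ 0.631 -0.322  0.117]
(0.43, -0.27) 353 [ 0.392 -0.248  0.075] [ 0.372 -0.266  0.007] [ 0.407 -0.229  0.118]
```

Request:
send_rows([
  {"tx": 82,"ty": 301,"tz": 0,"wx": 0,"wy": 0,"wz": 0,"claw": 0},
  {"tx": 82,"ty": 301,"tz": 0,"wx": 0,"wy": 0,"wz": 0,"claw": 0},
  {"tx": 82,"ty": 301,"tz": 0,"wx": 0,"wy": 0,"wz": 0,"claw": 0},
  {"tx": 82,"ty": 301,"tz": 0,"wx": 0,"wy": 0,"wz": 0,"claw": 0},
  {"tx": 82,"ty": 301,"tz": 0,"wx": 0,"wy": 0,"wz": 0,"claw": 0},
  {"tx": 82,"ty": 301,"tz": 0,"wx": 0,"wy": 0,"wz": 0,"claw": 0},
  {"tx": 82,"ty": 301,"tz": 0,"wx": 0,"wy": 0,"wz": 0,"claw": 0},
  {"tx": 82,"ty": 301,"tz": 0,"wx": 0,"wy": 0,"wz": 0,"claw": 0},
], squeeze=20)

```text
t: 0.77
eef_pos: [0.3032, -0.2256, 0.2356]
tool_rot: [-0.001, 0.98, 0.197, -0.0]
wrist_force: [-0.7, -0.1, -0.4]
opening: 0.0403
gripper_force: 0.0
```

Request:
send_rows([
  {"tx": 82,"ty": 301,"tz": 0,"wx": 0,"wy": 0,"wz": 0,"claw": 0},
  {"tx": 82,"ty": 301,"tz": 0,"wx": 0,"wy": 0,"wz": 0,"claw": 0},
  {"tx": 82,"ty": 301,"tz": 0,"wx": 0,"wy": 0,"wz": 0,"claw": 0},
  {"tx": 82,"ty": 301,"tz": 0,"wx": 0,"wy": 0,"wz": 0,"claw": 0},
  {"tx": 82,"ty": 301,"tz": 0,"wx": 0,"wy": 0,"wz": 0,"claw": 0},
  {"tx": 82,"ty": 301,"tz": 0,"wx": 0,"wy": 0,"wz": 0,"claw": 0},
  {"tx": 82,"ty": 301,"tz": 0,"wx": 0,"wy": 0,"wz": 0,"claw": 0},
  {"tx": 82,"ty": 301,"tz": 0,"wx": 0,"wy": 0,"wz": 0,"claw": 0},
])

```text
t: 1.43
eef_pos: [0.3862, 0.0752, 0.2359]
tool_rot: [-0.001, 0.98, 0.198, 0.0]
wrist_force: [0.3, -0.5, 0.5]
opening: 0.0005
gripper_force: 0.0
```

Request:
send_rows([
  {"tx": 82,"ty": 301,"tz": 0,"wx": 0,"wy": 0,"wz": 0,"claw": 0},
  {"tx": 82,"ty": 301,"tz": 0,"wx": 0,"wy": 0,"wz": 0,"claw": 0},
  {"tx": 82,"ty": 301,"tz": 0,"wx": 0,"wy": 0,"wz": 0,"claw": 0},
  {"tx": 82,"ty": 301,"tz": 0,"wx": 0,"wy": 0,"wz": 0,"claw": 0},
  {"tx": 82,"ty": 301,"tz": 0,"wx": 0,"wy": 0,"wz": 0,"claw": 0},
  {"tx": 82,"ty": 301,"tz": 0,"wx": 0,"wy": 0,"wz": 0,"claw": 0},
  {"tx": 82,"ty": 301,"tz": 0,"wx": 0,"wy": 0,"wz": 0,"claw": 0},
  {"tx": 82,"ty": 301,"tz": 0,"wx": 0,"wy": 0,"wz": 0,"claw": 0},
])

```text
t: 2.1
eef_pos: [0.4682, 0.3769, 0.2349]
tool_rot: [-0.001, 0.98, 0.198, 0.0]
wrist_force: [0.7, -0.2, 1.1]
opening: 0.0006
gripper_force: 0.0
```

Request:
send_rows([
  {"tx": -1.5,"ty": -3,"tz": -40,"wx": 0,"wy": 0,"wz": 0,"claw": 0},
  {"tx": -1.5,"ty": -3,"tz": -70,"wx": 0,"wy": 0,"wz": 0,"claw": 0},
  {"tx": -1.5,"ty": -3,"tz": -80,"wx": 0,"wy": 0,"wz": 0,"claw": 0},
  {"tx": -1.5,"ty": -3,"tz": -85,"wx": 0,"wy": 0,"wz": 0,"claw": 0},
  {"tx": -1.5,"ty": -3,"tz": -88,"wx": 0,"wy": 0,"wz": 0,"claw": 0},
  {"tx": -1.5,"ty": -3,"tz": -90,"wx": 0,"wy": 0,"wz": 0,"claw": 0},
  {"tx": -1.5,"ty": -3,"tz": -90,"wx": 0,"wy": 0,"wz": 0,"claw": 0},
  {"tx": -1.5,"ty": -3,"tz": -90,"wx": 0,"wy": 0,"wz": 0,"claw": 0},
])

```text
t: 2.77
eef_pos: [0.4666, 0.3695, 0.1477]
tool_rot: [-0.0, 0.981, 0.196, 0.001]
wrist_force: [-2.1, -1.4, 4.2]
opening: 0.0006
gripper_force: 1.8
```

Request:
send_rows([
  {"tx": 0,"ty": 3,"tz": -2,"wx": 0,"wy": 0,"wz": 0,"claw": 0},
  {"tx": 0,"ty": 3,"tz": -4,"wx": 0,"wy": 0,"wz": 0,"claw": 0},
  {"tx": 0,"ty": 3,"tz": -4,"wx": 0,"wy": 0,"wz": 0,"claw": 0},
  {"tx": 0,"ty": 3,"tz": -4,"wx": 0,"wy": 0,"wz": 0,"claw": 0},
])

```text
t: 3.1
eef_pos: [0.4673, 0.3729, 0.1442]
tool_rot: [-0.001, 0.98, 0.197, 0.002]
wrist_force: [-0.6, -2.7, 11.4]
opening: 0.0005
gripper_force: 5.6
```

Request:
send_rows([
  {"tx": 0,"ty": 0,"tz": 40,"wx": 0,"wy": 0,"wz": 0,"claw": 0},
  {"tx": 0,"ty": 0,"tz": 80,"wx": 0,"wy": 0,"wz": 0,"claw": 0},
  {"tx": 0,"ty": 0,"tz": 80,"wx": 0,"wy": 0,"wz": 0,"claw": 0},
  {"tx": -9,"ty": -160,"tz": 80,"wx": 0,"wy": 0,"wz": -0.17,"claw": 0.5},
  {"tx": -9,"ty": -160,"tz": 80,"wx": 0,"wy": 0,"wz": -0.17,"claw": 0.5},
  {"tx": -9,"ty": -160,"tz": 80,"wx": 0,"wy": 0,"wz": -0.17,"claw": 0.5},
  {"tx": -9,"ty": -160,"tz": 80,"wx": 0,"wy": 0,"wz": -0.17,"claw": 0.5},
  {"tx": -9,"ty": -160,"tz": 80,"wx": 0,"wy": 0,"wz": -0.17,"claw": 0.5},
])

```text
t: 3.77
eef_pos: [0.4568, 0.2077, 0.222]
tool_rot: [0.001, 0.994, 0.111, 0.0]
wrist_force: [-0.4, 0.2, 0.8]
opening: 0.0308
gripper_force: 0.0
```

Request:
send_rows([
  {"tx": -9,"ty": -158,"tz": 0,"wx": 0,"wy": 0,"wz": 0,"claw": 0.5},
  {"tx": -9,"ty": -158,"tz": 0,"wx": 0,"wy": 0,"wz": 0,"claw": 0.5},
  {"tx": -9,"ty": -158,"tz": 0,"wx": 0,"wy": 0,"wz": 0,"claw": 0.5},
  {"tx": -9,"ty": -158,"tz": 0,"wx": 0,"wy": 0,"wz": 0,"claw": 0.5},
  {"tx": -9,"ty": -158,"tz": 0,"wx": 0,"wy": 0,"wz": 0,"claw": 0.5},
  {"tx": -9,"ty": -158,"tz": 0,"wx": 0,"wy": 0,"wz": 0,"claw": 0.5},
])

```text
t: 4.27
eef_pos: [0.4491, 0.0537, 0.2222]
tool_rot: [-0.0, 0.994, 0.111, 0.001]
wrist_force: [0.0, 0.5, 0.3]
opening: 0.0453
gripper_force: 0.0
```

```bash
python3 - <<'E'
from plant import ctrl, eyes
from h import *
s=ctrl.state();print(s["eef_pos"],s["tool_rot"],s["joint_pos"].round(2))
d={n:eyes.get_image(n) for n in("scene",)}
P=cloud(d["scene"]).reshape(-1,3); m=sel(P,(.44,.49),(.34,.40),(.11,.15)); print("cap",len(P[m]),np.percentile(P[m][:,2],[50,95]))
m=sel(P,(.41,.49),(.02,.09),(.105,.125)); print(rect(P[m]))
E
```

```text
[0.44910045 0.05374759 0.22215349] [-2.61798957e-04  9.93827106e-01  1.10933789e-01  1.14418185e-03] [0.09 0.14 1.85 0.   1.15 1.44]
cap 86 [0.12907711 0.13240891]
(array([449.8,  55. ]), 40.2, 13.8, 13.0)
```

Request:
send_rows([
  {"tx": 0,"ty": 1,"tz": -40,"wx": 0,"wy": 0,"wz": 0,"claw": 0.5},
  {"tx": 0,"ty": 1,"tz": -80,"wx": 0,"wy": 0,"wz": 0,"claw": 0.5},
  {"tx": 0,"ty": 1,"tz": -110,"wx": 0,"wy": 0,"wz": 0,"claw": 0.5},
  {"tx": 0,"ty": 1,"tz": -117,"wx": 0,"wy": 0,"wz": 0,"claw": 0.5},
  {"tx": 0,"ty": 1,"tz": -117,"wx": 0,"wy": 0,"wz": 0,"claw": 0},
  {"tx": 0,"ty": 1,"tz": -117,"wx": 0,"wy": 0,"wz": 0,"claw": 0},
  {"tx": 0,"ty": 1,"tz": -117,"wx": 0,"wy": 0,"wz": 0,"claw": 0},
  {"tx": 0,"ty": 1,"tz": -117,"wx": 0,"wy": 0,"wz": 0,"claw": 0},
], squeeze=45)

```text
t: 4.98
eef_pos: [0.4498, 0.0559, 0.1068]
tool_rot: [0.0, 0.994, 0.113, 0.002]
wrist_force: [0.7, -0.3, 0.1]
opening: 0.0219
gripper_force: 0.0
```

Request:
send_rows([
  {"tx": 0,"ty": 0,"tz": 0,"wx": 0,"wy": 0,"wz": 0,"claw": 0},
  {"tx": 0,"ty": 0,"tz": 0,"wx": 0,"wy": 0,"wz": 0,"claw": 0},
  {"tx": 0,"ty": 0,"tz": 0,"wx": 0,"wy": 0,"wz": 0,"claw": 0},
  {"tx": 0,"ty": 0,"tz": 0,"wx": 0,"wy": 0,"wz": 0,"claw": 0},
])

```text
t: 5.32
eef_pos: [0.449, 0.0557, 0.1061]
tool_rot: [-0.0, 0.994, 0.112, 0.001]
wrist_force: [-0.1, 1.4, 6.4]
opening: 0.0117
gripper_force: 45.0
```

Request:
send_rows([
  {"tx": 0,"ty": 0,"tz": 0,"wx": 0,"wy": 0,"wz": 0.1,"claw": 0},
  {"tx": 0,"ty": 0,"tz": 0,"wx": 0,"wy": 0,"wz": 0.2,"claw": 0},
  {"tx": 0,"ty": 0,"tz": 0,"wx": 0,"wy": 0,"wz": 0.3,"claw": 0},
  {"tx": 0,"ty": 0,"tz": 0,"wx": 0,"wy": 0,"wz": 0.4,"claw": 0},
  {"tx": 0,"ty": 0,"tz": 0,"wx": 0,"wy": 0,"wz": 0.5,"claw": 0},
  {"tx": 0,"ty": 0,"tz": 0,"wx": 0,"wy": 0,"wz": 0.6,"claw": 0},
  {"tx": 0,"ty": 0,"tz": 0,"wx": 0,"wy": 0,"wz": 0.7,"claw": 0},
  {"tx": 0,"ty": 0,"tz": 0,"wx": 0,"wy": 0,"wz": 0.7,"claw": 0},
])

```text
t: 5.98
eef_pos: [0.4487, 0.056, 0.1061]
tool_rot: [-0.0, 0.894, 0.447, 0.001]
wrist_force: [-1.6, 2.4, 6.6]
opening: 0.0118
gripper_force: 45.0
```

Request:
send_rows([
  {"tx": 0,"ty": 0,"tz": 0,"wx": 0,"wy": 0,"wz": 0.1,"claw": 0},
  {"tx": 0,"ty": 0,"tz": 0,"wx": 0,"wy": 0,"wz": 0.2,"claw": 0},
  {"tx": 0,"ty": 0,"tz": 0,"wx": 0,"wy": 0,"wz": 0.3,"claw": 0},
  {"tx": 0,"ty": 0,"tz": 0,"wx": 0,"wy": 0,"wz": 0.4,"claw": 0},
  {"tx": 0,"ty": 0,"tz": 0,"wx": 0,"wy": 0,"wz": 0.5,"claw": 0},
  {"tx": 0,"ty": 0,"tz": 0,"wx": 0,"wy": 0,"wz": 0.6,"claw": 0},
  {"tx": 0,"ty": 0,"tz": 0,"wx": 0,"wy": 0,"wz": 0.68,"claw": 0},
  {"tx": 0,"ty": 0,"tz": 0,"wx": 0,"wy": 0,"wz": 0.68,"claw": 0},
])

```text
t: 6.65
eef_pos: [0.4488, 0.056, 0.1061]
tool_rot: [0.0, 0.694, 0.72, 0.001]
wrist_force: [-0.9, 2.3, 7.3]
opening: 0.0117
gripper_force: 45.0
```

Request:
send_rows([
  {"tx": 0,"ty": 0,"tz": 0,"wx": 0,"wy": 0,"wz": 0,"claw": 0},
  {"tx": 0,"ty": 0,"tz": 15,"wx": 0,"wy": 0,"wz": 0,"claw": 0},
  {"tx": 0,"ty": 0,"tz": 30,"wx": 0,"wy": 0,"wz": 0,"claw": 0},
  {"tx": 0,"ty": 0,"tz": 45,"wx": 0,"wy": 0,"wz": 0,"claw": 0},
  {"tx": 0,"ty": 0,"tz": 45,"wx": 0,"wy": 0,"wz": 0,"claw": 0},
])

```text
t: 7.07
eef_pos: [0.4497, 0.0555, 0.1521]
tool_rot: [0.002, 0.695, 0.719, 0.002]
wrist_force: [-0.1, -0.8, -2.3]
opening: 0.0121
gripper_force: 45.0
```

Request:
send_rows([
  {"tx": 0,"ty": 0,"tz": 40,"wx": 0,"wy": 0,"wz": 0,"claw": 0},
  {"tx": 0,"ty": 0,"tz": 84,"wx": 0,"wy": 0,"wz": 0,"claw": 0},
  {"tx": 30,"ty": 20,"tz": 84,"wx": 0,"wy": 0,"wz": 0,"claw": 0},
  {"tx": 60,"ty": 40,"tz": 84,"wx": 0,"wy": 0,"wz": 0,"claw": 0},
  {"tx": 90,"ty": 60,"tz": 84,"wx": 0,"wy": 0,"wz": 0,"claw": 0},
  {"tx": 120,"ty": 75,"tz": 84,"wx": 0,"wy": 0,"wz": 0,"claw": 0},
  {"tx": 120,"ty": 75,"tz": 84,"wx": 0,"wy": 0,"wz": 0,"claw": 0},
  {"tx": 120,"ty": 75,"tz": 84,"wx": 0,"wy": 0,"wz": 0,"claw": 0},
])

```text
t: 7.73
eef_pos: [0.5686, 0.1308, 0.2315]
tool_rot: [-0.001, 0.694, 0.72, -0.002]
wrist_force: [0.6, 0.5, -3.3]
opening: 0.0119
gripper_force: 45.0
```

```bash
python3 - <<'E'
from plant import ctrl, eyes
from h import *
s=ctrl.state();print(s["eef_pos"],s["tool_rot"].round(3),s["gripper_force"])
S=eyes.get_image("scene");T=eyes.get_image("top")
np.savez("S1.npz",**S)
P,C,_=both(S,T);m=sel(P,(.535,.598),(.09,.17),(.12,.215));q=P[m];print(rect(q),q[:,2].min(),len(q),q.mean(0))
c=S["img"][90:240,330:470,::-1];cv2.imwrite("pics/s1.png",cv2.resize(c,None,fx=4,fy=4,interpolation=cv2.INTER_CUBIC))
E
```

```text
[0.5685902  0.13084903 0.23149414] [-0.001  0.694  0.72  -0.002] 44.99056600034237
(array([569.5, 123.3]), 41.8, 33.5, 37.8) 0.13238537319188426 179 [0.57262349 0.12108231 0.17621604]
```

View pics/s1.png

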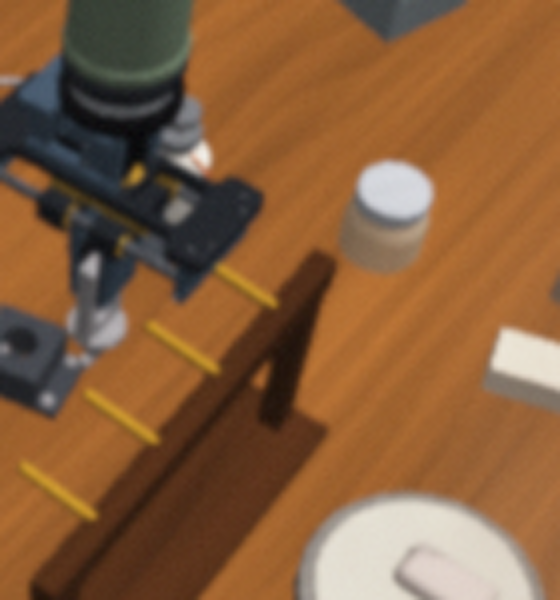

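The picture shows the punch held upright just before the second-furthest peg (tip at crop (150,325)), with the rail clear.

Request:
send_rows([
  {"tx": 0,"ty": -0.5,"tz": 4.5,"wx": 0,"wy": 0,"wz": 0,"claw": 0},
  {"tx": 15,"ty": 0,"tz": 4.5,"wx": 0,"wy": 0,"wz": 0,"claw": 0},
  {"tx": 30,"ty": 0.5,"tz": 4.5,"wx": 0,"wy": 0,"wz": 0,"claw": 0},
  {"tx": 40,"ty": 1,"tz": 4.5,"wx": 0,"wy": 0,"wz": 0,"claw": 0},
  {"tx": 50,"ty": 1.5,"tz": 4,"wx": 0,"wy": 0,"wz": 0,"claw": 0},
  {"tx": 50,"ty": 1.5,"tz": 4,"wx": 0,"wy": 0,"wz": 0,"claw": 0},
])

```text
t: 8.33
eef_pos: [0.6195, 0.1316, 0.2379]
tool_rot: [0.0, 0.695, 0.719, 0.0]
wrist_force: [0.1, 0.1, -2.5]
opening: 0.0119
gripper_force: 45.0
```

Request:
send_rows([
  {"tx": 10,"ty": 0.5,"tz": -3,"wx": 0,"wy": 0,"wz": 0,"claw": 0},
  {"tx": 18,"ty": 1,"tz": -4,"wx": 0,"wy": 0,"wz": 0,"claw": 0},
  {"tx": 18,"ty": 1,"tz": -7,"wx": 0,"wy": 0,"wz": 0,"claw": 0},
  {"tx": 18,"ty": 1,"tz": -10,"wx": 0,"wy": 0,"wz": 0,"claw": 0},
  {"tx": 18,"ty": 1,"tz": -11,"wx": 0,"wy": 0,"wz": 0,"claw": 0},
  {"tx": 18,"ty": 1,"tz": -11,"wx": 0,"wy": 0,"wz": 0,"claw": 0},
])

```text
t: 8.83
eef_pos: [0.6362, 0.133, 0.2273]
tool_rot: [0.0, 0.695, 0.719, 0.0]
wrist_force: [0.7, 0.2, -0.9]
opening: 0.0121
gripper_force: 45.0
```

Request:
send_rows([
  {"tx": 0,"ty": 0,"tz": -0.5,"wx": 0,"wy": 0,"wz": 0,"claw": 0},
  {"tx": 0,"ty": 0,"tz": -0.5,"wx": 0,"wy": 0,"wz": 0,"claw": 0.45},
  {"tx": 0,"ty": 0,"tz": -0.5,"wx": 0,"wy": 0,"wz": 0,"claw": 0.45},
  {"tx": 0,"ty": 0,"tz": -0.5,"wx": 0,"wy": 0,"wz": 0,"claw": 0.45},
  {"tx": 0,"ty": 0,"tz": -0.5,"wx": 0,"wy": 0,"wz": 0,"claw": 0.45},
  {"tx": 0,"ty": 0,"tz": 20,"wx": 0,"wy": 0,"wz": 0,"claw": 0.45},
  {"tx": 0,"ty": 0,"tz": 50,"wx": 0,"wy": 0,"wz": 0,"claw": 0.45},
  {"tx": 0,"ty": 0,"tz": 50,"wx": 0,"wy": 0,"wz": 0,"claw": 0.45},
])

```text
t: 9.5
eef_pos: [0.6384, 0.1334, 0.2829]
tool_rot: [0.003, 0.695, 0.719, 0.004]
wrist_force: [0.8, 0.9, 1.7]
opening: 0.0408
gripper_force: 0.0
```

Request:
send_rows([
  {"tx": -40,"ty": -45,"tz": 0,"wx": 0,"wy": 0,"wz": -0.4,"claw": 0.5},
  {"tx": -70,"ty": -90,"tz": 0,"wx": 0,"wy": 0,"wz": -0.8,"claw": 0.5},
  {"tx": -110,"ty": -140,"tz": 0,"wx": 0,"wy": 0,"wz": -0.8,"claw": 0.5},
  {"tx": -144,"ty": -182,"tz": 0,"wx": 0,"wy": 0,"wz": -0.8,"claw": 0.5},
  {"tx": -144,"ty": -182,"tz": 0,"wx": 0,"wy": 0,"wz": -0.8,"claw": 0.5},
  {"tx": -144,"ty": -182,"tz": 0,"wx": 0,"wy": 0,"wz": -0.8,"claw": 0.5},
  {"tx": -144,"ty": -182,"tz": 0,"wx": 0,"wy": 0,"wz": -0.8,"claw": 0.5},
  {"tx": -144,"ty": -182,"tz": 0,"wx": 0,"wy": 0,"wz": -0.8,"claw": 0.5},
])

```text
t: 10.17
eef_pos: [0.4913, -0.0501, 0.2775]
tool_rot: [0.0, 0.921, 0.391, 0.001]
wrist_force: [0.1, 0.8, 0.4]
opening: 0.0456
gripper_force: 0.0
```

```bash
python3 - <<'E'
from plant import ctrl, eyes
from h import *
s=ctrl.state();print(s["eef_pos"],s["tool_rot"].round(3),s["joint_pos"].round(2))
S=eyes.get_image("scene");T=eyes.get_image("top");P,C,_=both(S,T)
m=sel(P,(.6,.66),(.1,.17),(.202,.25));print("hung head",rect(P[m]),P[m][:,2].max())
c=S["img"][90:240,330:470,::-1];cv2.imwrite("pics/s2.png",cv2.resize(c,None,fx=4,fy=4,interpolation=cv2.INTER_CUBIC))
E
```

```text
[ 0.49132374 -0.05008472  0.27745255] [0.    0.921 0.391 0.001] [-0.12  0.17  1.67  0.    1.31  0.64]
hung head (array([638.6, 128.7]), 45.0, 36.7, -45.2) 0.2427105010017252
```

View pics/s2.png

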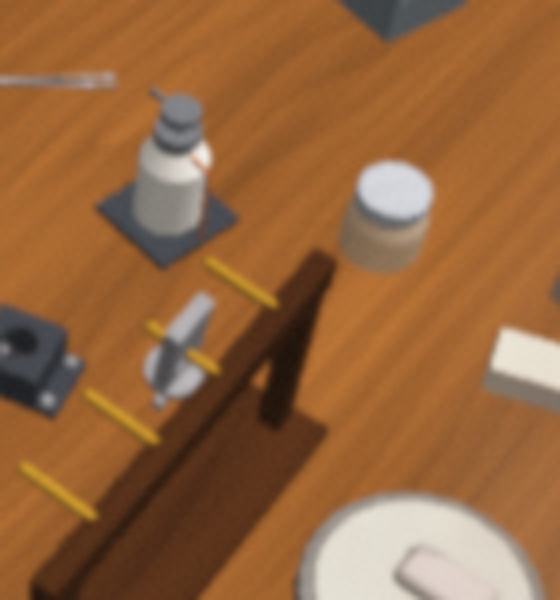

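The first punch hangs on its peg (crop (175,350)) and the cap is up. Next punch.

Request:
send_rows([
  {"tx": 1.5,"ty": 1.5,"tz": 0,"wx": 0,"wy": 0,"wz": -0.12,"claw": 0.5},
  {"tx": 1.5,"ty": 1.5,"tz": 0,"wx": 0,"wy": 0,"wz": -0.24,"claw": 0.5},
  {"tx": 1.5,"ty": 1.5,"tz": -20,"wx": 0,"wy": 0,"wz": -0.36,"claw": 0.5},
  {"tx": 1.5,"ty": 1.5,"tz": -50,"wx": 0,"wy": 0,"wz": -0.48,"claw": 0.5},
  {"tx": 1.5,"ty": 1.5,"tz": -90,"wx": 0,"wy": 0,"wz": -0.54,"claw": 0.5},
  {"tx": 1.5,"ty": 1.5,"tz": -130,"wx": 0,"wy": 0,"wz": -0.54,"claw": 0.5},
  {"tx": 1.5,"ty": 1.5,"tz": -160,"wx": 0,"wy": 0,"wz": -0.54,"claw": 0.5},
  {"tx": 1.5,"ty": 1.5,"tz": -171,"wx": 0,"wy": 0,"wz": -0.54,"claw": 0.5},
])

```text
t: 10.93
eef_pos: [0.4912, -0.0463, 0.1013]
tool_rot: [-0.001, 0.991, 0.134, -0.004]
wrist_force: [-0.5, -0.1, 0.2]
opening: 0.0457
gripper_force: 0.0
```

Request:
send_rows([
  {"tx": 0,"ty": 0,"tz": 0,"wx": 0,"wy": 0,"wz": 0,"claw": 0.5},
  {"tx": 0,"ty": 0,"tz": 0,"wx": 0,"wy": 0,"wz": 0,"claw": 0},
  {"tx": 0,"ty": 0,"tz": 0,"wx": 0,"wy": 0,"wz": 0,"claw": 0},
  {"tx": 0,"ty": 0,"tz": 0,"wx": 0,"wy": 0,"wz": 0,"claw": 0},
  {"tx": 0,"ty": 0,"tz": 0,"wx": 0,"wy": 0,"wz": 0,"claw": 0},
  {"tx": 0,"ty": 0,"tz": 0,"wx": 0,"wy": 0,"wz": 0,"claw": 0},
  {"tx": 0,"ty": 0,"tz": 0,"wx": 0,"wy": 0,"wz": 0,"claw": 0},
])

```text
t: 11.52
eef_pos: [0.4941, -0.0475, 0.1067]
tool_rot: [0.0, 0.991, 0.132, 0.001]
wrist_force: [-1.0, 0.4, 5.7]
opening: 0.012
gripper_force: 45.0
```

Request:
send_rows([
  {"tx": -1,"ty": -1,"tz": 0,"wx": 0,"wy": 0,"wz": 0.1,"claw": 0},
  {"tx": -1,"ty": -1,"tz": 0,"wx": 0,"wy": 0,"wz": 0.2,"claw": 0},
  {"tx": -1,"ty": -1,"tz": 0,"wx": 0,"wy": 0,"wz": 0.3,"claw": 0},
  {"tx": -1,"ty": -1,"tz": 0,"wx": 0,"wy": 0,"wz": 0.4,"claw": 0},
  {"tx": -1,"ty": -1,"tz": 0,"wx": 0,"wy": 0,"wz": 0.5,"claw": 0},
  {"tx": -1,"ty": -1,"tz": 0,"wx": 0,"wy": 0,"wz": 0.6,"claw": 0},
  {"tx": -1,"ty": -1,"tz": 0,"wx": 0,"wy": 0,"wz": 0.7,"claw": 0},
  {"tx": -1,"ty": -1,"tz": 0,"wx": 0,"wy": 0,"wz": 0.7,"claw": 0},
])

```text
t: 12.18
eef_pos: [0.4933, -0.0472, 0.1068]
tool_rot: [-0.001, 0.885, 0.465, 0.002]
wrist_force: [1.1, 5.3, 3.0]
opening: 0.0119
gripper_force: 45.0
```

Request:
send_rows([
  {"tx": 0,"ty": 0,"tz": 0,"wx": 0,"wy": 0,"wz": 0.1,"claw": 0},
  {"tx": 0,"ty": 0,"tz": 0,"wx": 0,"wy": 0,"wz": 0.2,"claw": 0},
  {"tx": 0,"ty": 0,"tz": 0,"wx": 0,"wy": 0,"wz": 0.3,"claw": 0},
  {"tx": 0,"ty": 0,"tz": 0,"wx": 0,"wy": 0,"wz": 0.4,"claw": 0},
  {"tx": 0,"ty": 0,"tz": 0,"wx": 0,"wy": 0,"wz": 0.5,"claw": 0},
  {"tx": 0,"ty": 0,"tz": 0,"wx": 0,"wy": 0,"wz": 0.6,"claw": 0},
  {"tx": 0,"ty": 0,"tz": 0,"wx": 0,"wy": 0,"wz": 0.65,"claw": 0},
  {"tx": 0,"ty": 0,"tz": 0,"wx": 0,"wy": 0,"wz": 0.65,"claw": 0},
])

```text
t: 12.85
eef_pos: [0.4929, -0.0471, 0.1068]
tool_rot: [-0.001, 0.691, 0.723, 0.002]
wrist_force: [0.0, 4.5, 4.4]
opening: 0.012
gripper_force: 45.0
```

Request:
send_rows([
  {"tx": 0,"ty": 0,"tz": 0,"wx": 0,"wy": 0,"wz": 0,"claw": 0},
  {"tx": 0,"ty": 0,"tz": 15,"wx": 0,"wy": 0,"wz": 0,"claw": 0},
  {"tx": 0,"ty": 0,"tz": 30,"wx": 0,"wy": 0,"wz": 0,"claw": 0},
  {"tx": 0,"ty": 0,"tz": 45,"wx": 0,"wy": 0,"wz": 0,"claw": 0},
  {"tx": 0,"ty": 0,"tz": 45,"wx": 0,"wy": 0,"wz": 0,"claw": 0},
  {"tx": 0,"ty": 0,"tz": 45,"wx": 0,"wy": 0,"wz": 0,"claw": 0},
])

```text
t: 13.35
eef_pos: [0.4928, -0.0486, 0.1512]
tool_rot: [0.001, 0.691, 0.723, 0.0]
wrist_force: [0.4, 0.4, -3.0]
opening: 0.0118
gripper_force: 45.0
```

Request:
send_rows([
  {"tx": 0,"ty": 0,"tz": 40,"wx": 0,"wy": 0,"wz": 0,"claw": 0},
  {"tx": 0,"ty": 0,"tz": 86,"wx": 0,"wy": 0,"wz": 0,"claw": 0},
  {"tx": 20,"ty": 28,"tz": 86,"wx": 0,"wy": 0,"wz": 0,"claw": 0},
  {"tx": 40,"ty": 56,"tz": 86,"wx": 0,"wy": 0,"wz": 0,"claw": 0},
  {"tx": 60,"ty": 85,"tz": 86,"wx": 0,"wy": 0,"wz": 0,"claw": 0},
  {"tx": 77,"ty": 107,"tz": 86,"wx": 0,"wy": 0,"wz": 0,"claw": 0},
  {"tx": 77,"ty": 107,"tz": 86,"wx": 0,"wy": 0,"wz": 0,"claw": 0},
  {"tx": 77,"ty": 107,"tz": 86,"wx": 0,"wy": 0,"wz": 0,"claw": 0},
])

```text
t: 14.02
eef_pos: [0.5694, 0.0593, 0.2348]
tool_rot: [-0.001, 0.69, 0.724, -0.002]
wrist_force: [-0.2, 0.1, -3.5]
opening: 0.0119
gripper_force: 45.0
```

Request:
send_rows([
  {"tx": 0,"ty": -0.5,"tz": 1,"wx": 0,"wy": 0,"wz": 0,"claw": 0},
  {"tx": 15,"ty": 0,"tz": 1,"wx": 0,"wy": 0,"wz": 0,"claw": 0},
  {"tx": 30,"ty": 0.5,"tz": 1,"wx": 0,"wy": 0,"wz": 0,"claw": 0},
  {"tx": 40,"ty": 1,"tz": 1,"wx": 0,"wy": 0,"wz": 0,"claw": 0},
  {"tx": 50,"ty": 1.5,"tz": 1,"wx": 0,"wy": 0,"wz": 0,"claw": 0},
  {"tx": 50,"ty": 1.5,"tz": 1,"wx": 0,"wy": 0,"wz": 0,"claw": 0},
])

```text
t: 14.52
eef_pos: [0.6207, 0.059, 0.2373]
tool_rot: [0.0, 0.691, 0.722, 0.0]
wrist_force: [-0.1, -0.2, -3.7]
opening: 0.0116
gripper_force: 45.0
```

Request:
send_rows([
  {"tx": 10,"ty": 0.5,"tz": -3,"wx": 0,"wy": 0,"wz": 0,"claw": 0},
  {"tx": 19,"ty": 1,"tz": -4,"wx": 0,"wy": 0,"wz": 0,"claw": 0},
  {"tx": 19,"ty": 1,"tz": -7,"wx": 0,"wy": 0,"wz": 0,"claw": 0},
  {"tx": 19,"ty": 1,"tz": -10,"wx": 0,"wy": 0,"wz": 0,"claw": 0},
  {"tx": 19,"ty": 1,"tz": -11,"wx": 0,"wy": 0,"wz": 0,"claw": 0},
  {"tx": 19,"ty": 1,"tz": -11,"wx": 0,"wy": 0,"wz": 0,"claw": 0},
])

```text
t: 15.02
eef_pos: [0.639, 0.061, 0.228]
tool_rot: [0.001, 0.691, 0.723, 0.001]
wrist_force: [-0.1, 0.0, 3.2]
opening: 0.0119
gripper_force: 45.0
```

Contact with the peg; release, retreat and go over punch 3.

Request:
send_rows([
  {"tx": 0,"ty": 0,"tz": 0,"wx": 0,"wy": 0,"wz": 0,"claw": 0},
  {"tx": 0,"ty": 0,"tz": 0,"wx": 0,"wy": 0,"wz": 0,"claw": 0.45},
  {"tx": 0,"ty": 0,"tz": 0,"wx": 0,"wy": 0,"wz": 0,"claw": 0.45},
  {"tx": 0,"ty": 0,"tz": 0,"wx": 0,"wy": 0,"wz": 0,"claw": 0.45},
  {"tx": 0,"ty": 0,"tz": 0,"wx": 0,"wy": 0,"wz": 0,"claw": 0.45},
  {"tx": 0,"ty": 0,"tz": 20,"wx": 0,"wy": 0,"wz": 0,"claw": 0.45},
  {"tx": 0,"ty": 0,"tz": 50,"wx": 0,"wy": 0,"wz": 0,"claw": 0.45},
  {"tx": 0,"ty": 0,"tz": 50,"wx": 0,"wy": 0,"wz": 0,"claw": 0.45},
])

```text
t: 15.68
eef_pos: [0.6408, 0.0612, 0.2825]
tool_rot: [0.003, 0.691, 0.723, 0.004]
wrist_force: [-0.1, 0.0, 1.9]
opening: 0.041
gripper_force: 0.0
```

Request:
send_rows([
  {"tx": -25,"ty": -35,"tz": 0,"wx": 0,"wy": 0,"wz": -0.1,"claw": 0.5},
  {"tx": -50,"ty": -70,"tz": 0,"wx": 0,"wy": 0,"wz": -0.2,"claw": 0.5},
  {"tx": -75,"ty": -105,"tz": 0,"wx": 0,"wy": 0,"wz": -0.3,"claw": 0.5},
  {"tx": -100,"ty": -140,"tz": 0,"wx": 0,"wy": 0,"wz": -0.4,"claw": 0.5},
  {"tx": -125,"ty": -175,"tz": 0,"wx": 0,"wy": 0,"wz": -0.5,"claw": 0.5},
  {"tx": -154,"ty": -215,"tz": 0,"wx": 0,"wy": 0,"wz": -0.6,"claw": 0.5},
  {"tx": -154,"ty": -239,"tz": 0,"wx": 0,"wy": 0,"wz": -0.7,"claw": 0.5},
  {"tx": -154,"ty": -239,"tz": 0,"wx": 0,"wy": 0,"wz": -0.8,"claw": 0.5},
])

```text
t: 16.35
eef_pos: [0.4823, -0.1832, 0.2771]
tool_rot: [0.002, 0.92, 0.392, -0.001]
wrist_force: [0.2, 0.2, -0.5]
opening: 0.0463
gripper_force: 0.0
```

```bash
python3 - <<'E'
from plant import ctrl, eyes
from h import *
s=ctrl.state();print(s["eef_pos"],s["tool_rot"].round(3),s["joint_pos"].round(2))
S=eyes.get_image("scene");T=eyes.get_image("top");P,C,_=both(S,T)
m=sel(P,(.6,.66),(.03,.1),(.202,.25));print("hung head",rect(P[m]),P[m][:,2].max())
tan=(C[:,0]>150)&(C[:,0]-C[:,2]>25)
m=sel(P,(.5,.72),(-.33,-.2),(.018,.05))&tan&(_==0); print("mallet head",rect(P[m]))
E
```

```text
[ 0.48227405 -0.18315127  0.27712824] [ 0.002  0.92   0.392 -0.001] [-0.38  0.2   1.62 -0.    1.32  0.38]
hung head (array([641.1,  54.7]), 44.4, 17.9, -87.3) 0.2459373343085156
mallet head (array([ 564.2, -250.4]), 55.6, 29.6, 74.1)
```

Request:
send_rows([
  {"tx": 0,"ty": 1,"tz": 0,"wx": 0,"wy": 0,"wz": -0.12,"claw": 0.5},
  {"tx": 0,"ty": 1,"tz": 0,"wx": 0,"wy": 0,"wz": -0.24,"claw": 0.5},
  {"tx": 0,"ty": 1,"tz": -20,"wx": 0,"wy": 0,"wz": -0.36,"claw": 0.5},
  {"tx": 0,"ty": 1,"tz": -50,"wx": 0,"wy": 0,"wz": -0.41,"claw": 0.5},
  {"tx": 0,"ty": 1,"tz": -90,"wx": 0,"wy": 0,"wz": -0.41,"claw": 0.5},
  {"tx": 0,"ty": 1,"tz": -130,"wx": 0,"wy": 0,"wz": -0.41,"claw": 0.5},
  {"tx": 0,"ty": 1,"tz": -150,"wx": 0,"wy": 0,"wz": -0.41,"claw": 0.5},
  {"tx": 0,"ty": 1,"tz": -150,"wx": 0,"wy": 0,"wz": -0.41,"claw": 0.5},
])

```text
t: 17.12
eef_pos: [0.4817, -0.1746, 0.1222]
tool_rot: [-0.003, 0.979, 0.204, -0.005]
wrist_force: [-1.0, -0.0, -0.2]
opening: 0.0457
gripper_force: 0.0
```

Request:
send_rows([
  {"tx": 0,"ty": 0,"tz": -10,"wx": 0,"wy": 0,"wz": 0,"claw": 0.5},
  {"tx": 0,"ty": 0,"tz": -20,"wx": 0,"wy": 0,"wz": 0,"claw": 0.5},
  {"tx": 0,"ty": 0,"tz": -20,"wx": 0,"wy": 0,"wz": 0,"claw": 0.5},
  {"tx": 0,"ty": 0,"tz": -20,"wx": 0,"wy": 0,"wz": 0,"claw": 0.5},
])

```text
t: 17.45
eef_pos: [0.4852, -0.177, 0.1076]
tool_rot: [0.0, 0.979, 0.202, 0.0]
wrist_force: [-0.1, 0.5, 0.1]
opening: 0.0454
gripper_force: 0.0
```

Request:
send_rows([
  {"tx": 0,"ty": 0,"tz": -1.5,"wx": 0,"wy": 0,"wz": 0,"claw": 0},
  {"tx": 0,"ty": 0,"tz": -1.5,"wx": 0,"wy": 0,"wz": 0,"claw": 0},
  {"tx": 0,"ty": 0,"tz": -1.5,"wx": 0,"wy": 0,"wz": 0,"claw": 0},
  {"tx": 0,"ty": 0,"tz": -1.5,"wx": 0,"wy": 0,"wz": 0,"claw": 0},
  {"tx": 0,"ty": 0,"tz": -1.5,"wx": 0,"wy": 0,"wz": 0,"claw": 0},
  {"tx": 0,"ty": 0,"tz": -1.5,"wx": 0,"wy": 0,"wz": 0,"claw": 0},
  {"tx": 0,"ty": 0,"tz": -1.5,"wx": 0,"wy": 0,"wz": 0,"claw": 0},
])

```text
t: 18.03
eef_pos: [0.4847, -0.177, 0.1056]
tool_rot: [0.0, 0.979, 0.201, 0.0]
wrist_force: [-0.1, 0.1, 2.0]
opening: 0.012
gripper_force: 45.0
```

Request:
send_rows([
  {"tx": 0,"ty": 0,"tz": 0,"wx": 0,"wy": 0,"wz": 0.1,"claw": 0},
  {"tx": 0,"ty": 0,"tz": 0,"wx": 0,"wy": 0,"wz": 0.2,"claw": 0},
  {"tx": 0,"ty": 0,"tz": 0,"wx": 0,"wy": 0,"wz": 0.3,"claw": 0},
  {"tx": 0,"ty": 0,"tz": 0,"wx": 0,"wy": 0,"wz": 0.4,"claw": 0},
  {"tx": 0,"ty": 0,"tz": 0,"wx": 0,"wy": 0,"wz": 0.5,"claw": 0},
  {"tx": 0,"ty": 0,"tz": 0,"wx": 0,"wy": 0,"wz": 0.6,"claw": 0},
  {"tx": 0,"ty": 0,"tz": 0,"wx": 0,"wy": 0,"wz": 0.6,"claw": 0},
])

```text
t: 18.62
eef_pos: [0.485, -0.1774, 0.1057]
tool_rot: [0.0, 0.876, 0.483, 0.0]
wrist_force: [0.1, -0.8, 0.5]
opening: 0.0119
gripper_force: 45.0
```

Request:
send_rows([
  {"tx": 0,"ty": 0,"tz": 0,"wx": 0,"wy": 0,"wz": 0.1,"claw": 0},
  {"tx": 0,"ty": 0,"tz": 0,"wx": 0,"wy": 0,"wz": 0.2,"claw": 0},
  {"tx": 0,"ty": 0,"tz": 0,"wx": 0,"wy": 0,"wz": 0.3,"claw": 0},
  {"tx": 0,"ty": 0,"tz": 0,"wx": 0,"wy": 0,"wz": 0.4,"claw": 0},
  {"tx": 0,"ty": 0,"tz": 0,"wx": 0,"wy": 0,"wz": 0.5,"claw": 0},
  {"tx": 0,"ty": 0,"tz": 0,"wx": 0,"wy": 0,"wz": 0.61,"claw": 0},
  {"tx": 0,"ty": 0,"tz": 0,"wx": 0,"wy": 0,"wz": 0.61,"claw": 0},
  {"tx": 0,"ty": 0,"tz": 0,"wx": 0,"wy": 0,"wz": 0.61,"claw": 0},
])

```text
t: 19.28
eef_pos: [0.4856, -0.1775, 0.1057]
tool_rot: [0.001, 0.693, 0.721, 0.0]
wrist_force: [3.1, -1.1, -0.7]
opening: 0.0122
gripper_force: 45.0
```

Request:
send_rows([
  {"tx": 0,"ty": 0,"tz": 15,"wx": 0,"wy": 0,"wz": 0,"claw": 0},
  {"tx": 0,"ty": 0,"tz": 30,"wx": 0,"wy": 0,"wz": 0,"claw": 0},
  {"tx": 0,"ty": 0,"tz": 45,"wx": 0,"wy": 0,"wz": 0,"claw": 0},
  {"tx": 0,"ty": 0,"tz": 45,"wx": 0,"wy": 0,"wz": 0,"claw": 0},
  {"tx": 0,"ty": 0,"tz": 45,"wx": 0,"wy": 0,"wz": 0,"claw": 0},
])

```text
t: 19.7
eef_pos: [0.4843, -0.1768, 0.1503]
tool_rot: [-0.0, 0.692, 0.722, -0.0]
wrist_force: [-0.2, 0.0, -2.7]
opening: 0.0117
gripper_force: 45.0
```

Request:
send_rows([
  {"tx": 0,"ty": 0,"tz": 40,"wx": 0,"wy": 0,"wz": 0,"claw": 0},
  {"tx": 0,"ty": 0,"tz": 86,"wx": 0,"wy": 0,"wz": 0,"claw": 0},
  {"tx": 0,"ty": 40,"tz": 86,"wx": 0,"wy": 0,"wz": 0,"claw": 0},
  {"tx": 20,"ty": 75,"tz": 86,"wx": 0,"wy": 0,"wz": 0,"claw": 0},
  {"tx": 45,"ty": 105,"tz": 86,"wx": 0,"wy": 0,"wz": 0,"claw": 0},
  {"tx": 65,"ty": 135,"tz": 86,"wx": 0,"wy": 0,"wz": 0,"claw": 0},
  {"tx": 86,"ty": 162,"tz": 86,"wx": 0,"wy": 0,"wz": 0,"claw": 0},
  {"tx": 86,"ty": 162,"tz": 86,"wx": 0,"wy": 0,"wz": 0,"claw": 0},
])

```text
t: 20.37
eef_pos: [0.5732, -0.0101, 0.2342]
tool_rot: [-0.001, 0.69, 0.724, 0.001]
wrist_force: [0.1, -0.4, -2.2]
opening: 0.0117
gripper_force: 45.0
```

Request:
send_rows([
  {"tx": 0,"ty": 0,"tz": 0,"wx": 0,"wy": 0,"wz": 0,"claw": 0},
  {"tx": 0,"ty": 0,"tz": 0,"wx": 0,"wy": 0,"wz": 0,"claw": 0},
  {"tx": 0,"ty": 0,"tz": 0,"wx": 0,"wy": 0,"wz": 0,"claw": 0},
])

```text
t: 20.62
eef_pos: [0.5696, -0.0159, 0.2355]
tool_rot: [-0.001, 0.692, 0.722, -0.001]
wrist_force: [-0.8, 0.4, -2.8]
opening: 0.0119
gripper_force: 45.0
```

Request:
send_rows([
  {"tx": 0,"ty": 1,"tz": 1,"wx": 0,"wy": 0,"wz": 0,"claw": 0},
  {"tx": 15,"ty": 1.5,"tz": 1,"wx": 0,"wy": 0,"wz": 0,"claw": 0},
  {"tx": 30,"ty": 2,"tz": 1,"wx": 0,"wy": 0,"wz": 0,"claw": 0},
  {"tx": 40,"ty": 3,"tz": 1,"wx": 0,"wy": 0,"wz": 0,"claw": 0},
  {"tx": 53,"ty": 3.5,"tz": 1,"wx": 0,"wy": 0,"wz": 0,"claw": 0},
  {"tx": 53,"ty": 3.5,"tz": 1,"wx": 0,"wy": 0,"wz": 0,"claw": 0},
])

```text
t: 21.12
eef_pos: [0.6254, -0.0122, 0.2372]
tool_rot: [0.001, 0.691, 0.722, 0.001]
wrist_force: [1.3, -0.3, -2.4]
opening: 0.012
gripper_force: 45.0
```

Request:
send_rows([
  {"tx": 10,"ty": 0.5,"tz": -3,"wx": 0,"wy": 0,"wz": 0,"claw": 0},
  {"tx": 20,"ty": 1,"tz": -4,"wx": 0,"wy": 0,"wz": 0,"claw": 0},
  {"tx": 20,"ty": 1,"tz": -7,"wx": 0,"wy": 0,"wz": 0,"claw": 0},
  {"tx": 20,"ty": 1,"tz": -10,"wx": 0,"wy": 0,"wz": 0,"claw": 0},
  {"tx": 20,"ty": 1,"tz": -11,"wx": 0,"wy": 0,"wz": 0,"claw": 0},
  {"tx": 20,"ty": 1,"tz": -11,"wx": 0,"wy": 0,"wz": 0,"claw": 0},
])

```text
t: 21.62
eef_pos: [0.6436, -0.0106, 0.2267]
tool_rot: [0.0, 0.691, 0.723, 0.0]
wrist_force: [0.4, 0.3, -1.7]
opening: 0.0119
gripper_force: 45.0
```

Request:
send_rows([
  {"tx": 0,"ty": 0,"tz": -1,"wx": 0,"wy": 0,"wz": 0,"claw": 0},
  {"tx": 0,"ty": 0,"tz": -1,"wx": 0,"wy": 0,"wz": 0,"claw": 0.45},
  {"tx": 0,"ty": 0,"tz": -1,"wx": 0,"wy": 0,"wz": 0,"claw": 0.45},
  {"tx": 0,"ty": 0,"tz": -1,"wx": 0,"wy": 0,"wz": 0,"claw": 0.45},
  {"tx": 0,"ty": 0,"tz": -1,"wx": 0,"wy": 0,"wz": 0,"claw": 0.45},
  {"tx": 0,"ty": 0,"tz": 20,"wx": 0,"wy": 0,"wz": 0,"claw": 0.45},
  {"tx": 0,"ty": 0,"tz": 55,"wx": 0,"wy": 0,"wz": 0,"claw": 0.45},
  {"tx": 0,"ty": 0,"tz": 55,"wx": 0,"wy": 0,"wz": 0,"claw": 0.45},
])

```text
t: 22.28
eef_pos: [0.6462, -0.0106, 0.2881]
tool_rot: [0.004, 0.691, 0.723, 0.004]
wrist_force: [0.6, -0.7, 1.6]
opening: 0.0408
gripper_force: 0.0
```

Request:
send_rows([
  {"tx": -25,"ty": -30,"tz": 0,"wx": 0,"wy": 0,"wz": -0.1,"claw": 0.5},
  {"tx": -50,"ty": -60,"tz": 0,"wx": 0,"wy": 0,"wz": -0.2,"claw": 0.5},
  {"tx": -75,"ty": -90,"tz": 0,"wx": 0,"wy": 0,"wz": -0.3,"claw": 0.5},
  {"tx": -100,"ty": -120,"tz": 0,"wx": 0,"wy": 0,"wz": -0.4,"claw": 0.5},
  {"tx": -125,"ty": -150,"tz": 0,"wx": 0,"wy": 0,"wz": -0.5,"claw": 0.5},
  {"tx": -150,"ty": -180,"tz": 0,"wx": 0,"wy": 0,"wz": -0.6,"claw": 0.5},
  {"tx": -175,"ty": -210,"tz": 0,"wx": 0,"wy": 0,"wz": -0.7,"claw": 0.5},
  {"tx": -200,"ty": -240,"tz": 0,"wx": 0,"wy": 0,"wz": -0.8,"claw": 0.5},
])

```text
t: 22.95
eef_pos: [0.4423, -0.2517, 0.2818]
tool_rot: [0.0, 0.919, 0.395, 0.0]
wrist_force: [0.8, 0.1, 0.4]
opening: 0.0457
gripper_force: 0.0
```

```bash
python3 - <<'E'
from plant import ctrl, eyes
from h import *
s=ctrl.state();print(s["eef_pos"],s["tool_rot"].round(3),s["joint_pos"].round(2))
S=eyes.get_image("scene");T=eyes.get_image("top");P,C,sr=both(S,T)
for y in(-.011,.061,.133):
    m=sel(P,(.6,.69),(y-.03,y+.03),(.202,.26));print("hung head",rect(P[m]),np.percentile(P[m][:,2],95),m.sum())
tan=(C[:,0]>150)&(C[:,0]-C[:,2]>25)
m=sel(P,(.5,.72),(-.33,-.2),(.018,.05))&tan&(sr==0); print("mallet head",rect(P[m]))
m=sel(P,(.5,.75),(-.31,-.2),(.008,.05))&(sr==1)
print("mallet all top",rect(P[m]))
c=S["img"][90:350,200:440,::-1];cv2.imwrite("pics/s3.png",cv2.resize(c,None,fx=2.3,fy=2.3,interpolation=cv2.INTER_CUBIC))
E
```

```text
[ 0.44230707 -0.25166002  0.28176991] [0.    0.919 0.395 0.   ] [-0.54  0.19  1.63 -0.    1.32  0.22]
hung head (array([643.8,  -8.8]), 40.3, 39.5, -35.6) 0.23979453345507754 313
hung head (array([640.5,  56.8]), 43.8, 37.3, -43.0) 0.24027636872551575 303
hung head (array([636. , 130.5]), 43.7, 37.6, -37.3) 0.2403859226682575 282
mallet head (array([ 563.4, -250.4]), 56.1, 31.7, 78.8)
mallet all top (array([ 623.5, -245.1]), 246.9, 89.8, 0.1)
```

View pics/s3.png

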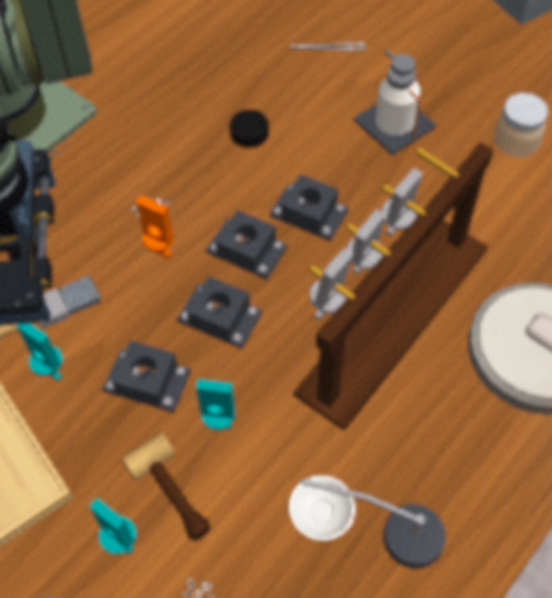

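All three punches hang properly, each on its own peg (crop (400,200), (368,238), (335,280)), and the cap is up. The mallet is unmoved at head crop (148,455). The turquoise copies are too close for the wide gripper body across the handle. I'll grip the end of the mallet head instead, with the jaws closing along the handle direction.

Request:
send_rows([
  {"tx": 40,"ty": 10,"tz": 0,"wx": 0,"wy": 0,"wz": 0.1,"claw": 0.7},
  {"tx": 80,"ty": 20,"tz": 0,"wx": 0,"wy": 0,"wz": 0.2,"claw": 0.7},
  {"tx": 110,"ty": 27,"tz": 0,"wx": 0,"wy": 0,"wz": 0.32,"claw": 0.7},
  {"tx": 127,"ty": 27,"tz": -30,"wx": 0,"wy": 0,"wz": 0.44,"claw": 0.7},
  {"tx": 127,"ty": 27,"tz": -70,"wx": 0,"wy": 0,"wz": 0.53,"claw": 0.7},
  {"tx": 127,"ty": 27,"tz": -110,"wx": 0,"wy": 0,"wz": 0.53,"claw": 0.7},
  {"tx": 127,"ty": 27,"tz": -150,"wx": 0,"wy": 0,"wz": 0.53,"claw": 0.7},
  {"tx": 127,"ty": 27,"tz": -180,"wx": 0,"wy": 0,"wz": 0.53,"claw": 0.7},
])

```text
t: 23.72
eef_pos: [0.57, -0.222, 0.0981]
tool_rot: [-0.001, 0.782, 0.624, -0.001]
wrist_force: [0.8, -0.3, -0.3]
opening: 0.064
gripper_force: 0.0
```

Request:
send_rows([
  {"tx": 0,"ty": 0,"tz": 0,"wx": 0,"wy": 0,"wz": 0,"claw": 0.7},
  {"tx": 0,"ty": 0,"tz": 0,"wx": 0,"wy": 0,"wz": 0,"claw": 0.7},
  {"tx": 0,"ty": 0,"tz": 0,"wx": 0,"wy": 0,"wz": 0,"claw": 0.7},
  {"tx": 0,"ty": 0,"tz": 0,"wx": 0,"wy": 0,"wz": 0,"claw": 0.7},
])

```text
t: 24.05
eef_pos: [0.5727, -0.2241, 0.1044]
tool_rot: [0.002, 0.782, 0.623, 0.001]
wrist_force: [-0.2, 0.4, -0.5]
opening: 0.0638
gripper_force: 0.0
```

```bash
python3 - <<'E'
from plant import ctrl, eyes
from h import *
S=eyes.get_image("scene");c=S["img"][230:340,200:340,::-1];cv2.imwrite("pics/s4.png",cv2.resize(c,None,fx=4.5,fy=4.5,interpolation=cv2.INTER_CUBIC))
E
```

```text
(no output)
```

View pics/s4.png

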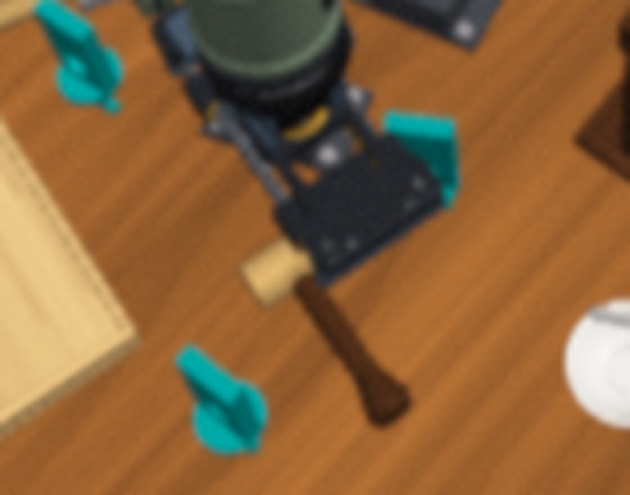

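Request:
send_rows([
  {"tx": -3,"ty": 0.5,"tz": -10,"wx": 0,"wy": 0,"wz": 0,"claw": 0.7},
  {"tx": -3,"ty": 0.5,"tz": -25,"wx": 0,"wy": 0,"wz": 0,"claw": 0.7},
  {"tx": -3,"ty": 0.5,"tz": -40,"wx": 0,"wy": 0,"wz": 0,"claw": 0.7},
  {"tx": -3,"ty": 0.5,"tz": -55,"wx": 0,"wy": 0,"wz": 0,"claw": 0.7},
  {"tx": -3,"ty": 0.5,"tz": -68,"wx": 0,"wy": 0,"wz": 0,"claw": 0.7},
  {"tx": -3,"ty": 0.5,"tz": -77,"wx": 0,"wy": 0,"wz": 0,"claw": 0.7},
  {"tx": -3,"ty": 0.5,"tz": -77,"wx": 0,"wy": 0,"wz": 0,"claw": 0.7},
  {"tx": -3,"ty": 0.5,"tz": -77,"wx": 0,"wy": 0,"wz": 0,"claw": 0.7},
])

```text
t: 24.77
eef_pos: [0.5678, -0.2232, 0.0247]
tool_rot: [0.0, 0.782, 0.623, 0.0]
wrist_force: [0.4, 0.2, 0.1]
opening: 0.0639
gripper_force: 0.0
```

No contact. Closing on the head end.

Request:
send_rows([
  {"tx": 0,"ty": 0,"tz": 0,"wx": 0,"wy": 0,"wz": 0,"claw": 0.2},
  {"tx": 0,"ty": 0,"tz": 0,"wx": 0,"wy": 0,"wz": 0,"claw": 0.2},
  {"tx": 0,"ty": 0,"tz": 0,"wx": 0,"wy": 0,"wz": 0,"claw": 0.2},
  {"tx": 0,"ty": 0,"tz": 0,"wx": 0,"wy": 0,"wz": 0,"claw": 0.2},
  {"tx": 0,"ty": 0,"tz": 0,"wx": 0,"wy": 0,"wz": 0,"claw": 0.2},
  {"tx": 0,"ty": 0,"tz": 0,"wx": 0,"wy": 0,"wz": 0,"claw": 0.2},
], squeeze=50)

```text
t: 25.27
eef_pos: [0.5681, -0.2232, 0.0249]
tool_rot: [0.001, 0.782, 0.623, 0.0]
wrist_force: [1.3, 0.9, 1.3]
opening: 0.0312
gripper_force: 50.0
```

Request:
send_rows([
  {"tx": 0,"ty": 0,"tz": 8,"wx": 0,"wy": 0,"wz": 0,"claw": 0.2},
  {"tx": 0,"ty": 0,"tz": 18,"wx": 0,"wy": 0,"wz": 0,"claw": 0.2},
  {"tx": 0,"ty": 0,"tz": 30,"wx": 0,"wy": 0,"wz": 0,"claw": 0.2},
  {"tx": 0,"ty": 0,"tz": 40,"wx": 0,"wy": 0,"wz": 0,"claw": 0.2},
  {"tx": 0,"ty": 0,"tz": 40,"wx": 0,"wy": 0,"wz": 0,"claw": 0.2},
  {"tx": 0,"ty": 0,"tz": 40,"wx": 0,"wy": 0,"wz": 0,"claw": 0.2},
])

```text
t: 25.77
eef_pos: [0.5681, -0.2232, 0.0654]
tool_rot: [0.001, 0.782, 0.623, 0.0]
wrist_force: [-0.0, -0.4, -1.5]
opening: 0.0307
gripper_force: 50.0
```

Request:
send_rows([
  {"tx": 0,"ty": 0,"tz": 25,"wx": 0,"wy": 0,"wz": 0,"claw": 0.2},
  {"tx": 0,"ty": 0,"tz": 50,"wx": 0,"wy": 0,"wz": 0,"claw": 0.2},
  {"tx": 0,"ty": 0,"tz": 75,"wx": 0,"wy": 0,"wz": 0,"claw": 0.2},
  {"tx": 0,"ty": 0,"tz": 100,"wx": 0,"wy": 0,"wz": 0,"claw": 0.2},
  {"tx": 0,"ty": 0,"tz": 115,"wx": 0,"wy": 0,"wz": 0,"claw": 0.2},
  {"tx": -20,"ty": 0,"tz": 115,"wx": 0,"wy": 0,"wz": 0,"claw": 0.2},
  {"tx": -45,"ty": 0,"tz": 115,"wx": 0,"wy": 0,"wz": 0,"claw": 0.2},
  {"tx": -70,"ty": 0,"tz": 115,"wx": 0,"wy": 0,"wz": 0,"claw": 0.2},
])

```text
t: 26.43
eef_pos: [0.4966, -0.2227, 0.1788]
tool_rot: [-0.001, 0.782, 0.623, -0.0]
wrist_force: [-0.8, -0.3, -1.0]
opening: 0.031
gripper_force: 50.0
```

Request:
send_rows([
  {"tx": -25,"ty": -20,"tz": 0,"wx": 0,"wy": 0,"wz": 0,"claw": 0.2},
  {"tx": -50,"ty": -45,"tz": 0,"wx": 0,"wy": 0,"wz": 0,"claw": 0.2},
  {"tx": -70,"ty": -70,"tz": 0,"wx": 0,"wy": 0,"wz": 0,"claw": 0.2},
  {"tx": -90,"ty": -95,"tz": 0,"wx": 0,"wy": 0,"wz": 0,"claw": 0.2},
  {"tx": -105,"ty": -122,"tz": 0,"wx": 0,"wy": 0,"wz": 0,"claw": 0.2},
  {"tx": -105,"ty": -122,"tz": 0,"wx": 0,"wy": 0,"wz": 0,"claw": 0.2},
  {"tx": -105,"ty": -122,"tz": 0,"wx": 0,"wy": 0,"wz": 0,"claw": 0.2},
  {"tx": -105,"ty": -122,"tz": 0,"wx": 0,"wy": 0,"wz": 0,"claw": 0.2},
])

```text
t: 27.1
eef_pos: [0.3925, -0.3445, 0.1789]
tool_rot: [-0.001, 0.782, 0.623, 0.0]
wrist_force: [0.7, 0.2, -1.9]
opening: 0.0308
gripper_force: 50.0
```

```bash
python3 - <<'E'
from plant import ctrl, eyes
from h import *
s=ctrl.state();print(s["eef_pos"],s["wrist_force"],s["opening"])
T=eyes.get_image("top");S=eyes.get_image("scene")
for n,d in(("S",S),("T",T)):
    P=cloud(d).reshape(-1,3);C=d["img"].reshape(-1,3).astype(int)
    m=sel(P,(.42,.56),(-.46,-.32),(.1,.2))&(C[:,0]<150);q=P[m];print(n,"handle",len(q),rect(q) if len(q)>3 else 0)
    for x in(.43,.45,.47,.49,.51):
        k=q[abs(q[:,0]-x)<.008]
        if len(k): print(x,k.mean(0).round(3))
c=S["img"][180:340,120:300,::-1];cv2.imwrite("pics/s5.png",cv2.resize(c,None,fx=3.3,fy=3.3,interpolation=cv2.INTER_CUBIC))
E
```

```text
[ 0.39250837 -0.34450915  0.1789342 ] [ 0.68480151  0.20454748 -1.8917708 ] 0.030754496479660564
S handle 250 (array([ 464.4, -385.2]), 75.9, 26.4, -15.9)
0.43 [ 0.433 -0.382  0.175]
0.45 [ 0.45  -0.384  0.176]
0.47 [ 0.47  -0.389  0.176]
0.49 [ 0.492 -0.394  0.178]
T handle 64 (array([ 454., -376.]), 102.5, 31.6, -34.8)
0.45 [ 0.451 -0.384  0.175]
0.47 [ 0.464 -0.383  0.172]
0.49 [ 0.497 -0.4    0.179]
```

View pics/s5.png

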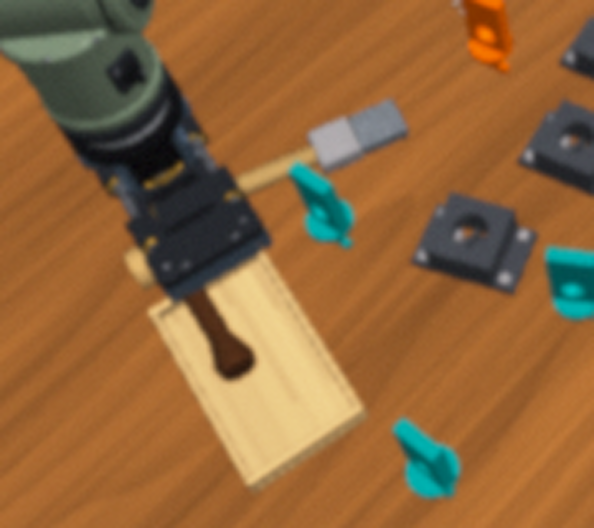

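The mallet is level and lined up with the tray. Lowering.

Request:
send_rows([
  {"tx": 0,"ty": 0,"tz": -30,"wx": 0,"wy": 0,"wz": 0,"claw": 0.2},
  {"tx": 0,"ty": 0,"tz": -60,"wx": 0,"wy": 0,"wz": 0,"claw": 0.2},
  {"tx": 0,"ty": 0,"tz": -90,"wx": 0,"wy": 0,"wz": 0,"claw": 0.2},
  {"tx": 0,"ty": 0,"tz": -115,"wx": 0,"wy": 0,"wz": 0,"claw": 0.2},
  {"tx": 0,"ty": 0,"tz": -132,"wx": 0,"wy": 0,"wz": 0,"claw": 0.2},
  {"tx": 0,"ty": 0,"tz": -141,"wx": 0,"wy": 0,"wz": 0,"claw": 0.2},
  {"tx": 0,"ty": 0,"tz": -146,"wx": 0,"wy": 0,"wz": 0,"claw": 0.2},
  {"tx": 0,"ty": 0,"tz": -146,"wx": 0,"wy": 0,"wz": 0,"claw": 0.2},
])

```text
t: 27.87
eef_pos: [0.393, -0.3444, 0.033]
tool_rot: [-0.0, 0.782, 0.624, -0.0]
wrist_force: [-1.5, 0.6, -1.8]
opening: 0.0308
gripper_force: 50.0
```

Request:
send_rows([
  {"tx": 0,"ty": 0,"tz": -1,"wx": 0,"wy": 0,"wz": 0,"claw": 0.2},
  {"tx": 0,"ty": 0,"tz": -1,"wx": 0,"wy": 0,"wz": 0,"claw": 0.2},
  {"tx": 0,"ty": 0,"tz": -1,"wx": 0,"wy": 0,"wz": 0,"claw": 0.2},
])

```text
t: 28.12
eef_pos: [0.3933, -0.3455, 0.0335]
tool_rot: [0.001, 0.782, 0.623, 0.0]
wrist_force: [0.3, -0.4, -1.4]
opening: 0.0308
gripper_force: 50.0
```

Request:
send_rows([
  {"tx": 0,"ty": 0,"tz": -1,"wx": 0,"wy": 0,"wz": 0,"claw": 0.2},
  {"tx": 0,"ty": 0,"tz": -2.5,"wx": 0,"wy": 0,"wz": 0,"claw": 0.2},
  {"tx": 0,"ty": 0,"tz": -2.5,"wx": 0,"wy": 0,"wz": 0,"claw": 0.2},
  {"tx": 0,"ty": 0,"tz": -2.5,"wx": 0,"wy": 0,"wz": 0,"claw": 0.2},
])

```text
t: 28.45
eef_pos: [0.3931, -0.3454, 0.0308]
tool_rot: [0.001, 0.782, 0.623, 0.0]
wrist_force: [-0.5, 0.8, 4.6]
opening: 0.0307
gripper_force: 50.0
```

Request:
send_rows([
  {"tx": 0,"ty": 0,"tz": 0,"wx": 0,"wy": 0,"wz": 0,"claw": 0.5},
  {"tx": 0,"ty": 0,"tz": 0,"wx": 0,"wy": 0,"wz": 0,"claw": 0.5},
  {"tx": 0,"ty": 0,"tz": 0,"wx": 0,"wy": 0,"wz": 0,"claw": 0.5},
  {"tx": 0,"ty": 0,"tz": 0,"wx": 0,"wy": 0,"wz": 0,"claw": 0.5},
  {"tx": 0,"ty": 0,"tz": 20,"wx": 0,"wy": 0,"wz": 0,"claw": 0.5},
  {"tx": 0,"ty": 0,"tz": 50,"wx": 0,"wy": 0,"wz": 0,"claw": 0.5},
  {"tx": 0,"ty": 0,"tz": 90,"wx": 0,"wy": 0,"wz": 0,"claw": 0.5},
  {"tx": 0,"ty": 0,"tz": 130,"wx": 0,"wy": 0,"wz": 0,"claw": 0.5},
])

```text
t: 29.12
eef_pos: [0.392, -0.3445, 0.1606]
tool_rot: [-0.001, 0.782, 0.623, -0.0]
wrist_force: [0.9, -0.1, -0.5]
opening: 0.0454
gripper_force: 0.0
```

Request:
send_rows([
  {"tx": 0,"ty": 0,"tz": 30,"wx": 0,"wy": 0,"wz": 0,"claw": 0.5},
  {"tx": 0,"ty": 0,"tz": 70,"wx": 0,"wy": 0,"wz": 0,"claw": 0.5},
  {"tx": -40,"ty": -30,"tz": 80,"wx": 0,"wy": 0,"wz": 0,"claw": 0.5},
  {"tx": -80,"ty": -60,"tz": 80,"wx": 0,"wy": 0,"wz": 0,"claw": 0.5},
  {"tx": -120,"ty": -90,"tz": 80,"wx": 0,"wy": 0,"wz": 0,"claw": 0.5},
  {"tx": -150,"ty": -120,"tz": 80,"wx": 0,"wy": 0,"wz": 0,"claw": 0.5},
  {"tx": -150,"ty": -120,"tz": 80,"wx": 0,"wy": 0,"wz": 0,"claw": 0.5},
  {"tx": -150,"ty": -120,"tz": 80,"wx": 0,"wy": 0,"wz": 0,"claw": 0.5},
])

```text
t: 29.78
eef_pos: [0.2391, -0.4679, 0.2397]
tool_rot: [0.0, 0.784, 0.621, -0.001]
wrist_force: [-0.2, -0.4, -0.4]
opening: 0.0455
gripper_force: 0.0
```

```bash
python3 - <<'E'
from plant import ctrl, eyes
import cv2
s=ctrl.state();print(s["t"],s["eef_pos"],s["wrist_force"])
S=eyes.get_image("scene");cv2.imwrite("pics/s6.png",S["img"][:,:,::-1])
T=eyes.get_image("top");cv2.imwrite("pics/t6.png",T["img"][:,:,::-1])
E
```

```text
29.7833 [ 0.23914693 -0.4679386   0.23972666] [-0.2240527  -0.44882914 -0.35115192]
```

View pics/s6.png

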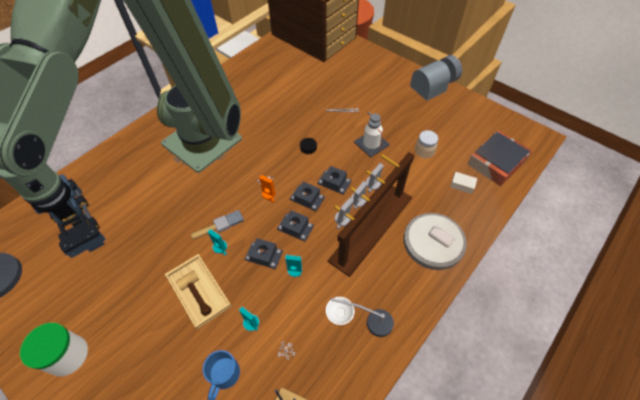

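View pics/t6.png

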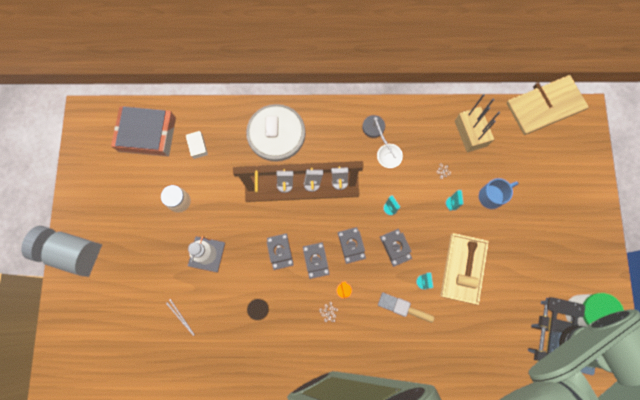

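The mallet lies in the tray (top view (468,265)) and three punches hang on separate pegs (285, 313 and 340, 181). The mug, jar, dish and look-alikes are where they started.

```bash
python3 -c "
from plant import ctrl
print(ctrl.job_done())"
```

```text
the job is handed in; nothing more can be done
None
```

The job is handed in: I pressed the lubricator's cap first, then freed all three punches present and hung each on its own peg, and laid the mallet in the tray; the mug, jar and dish look unmoved in the final pictures.

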